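# Put the scraper sharpening kit away

### The job

Please put the scraper sharpening kit away: lift the dark hardwood block out of the tray and lay it flat on top of the slotted rack, lay the flat sharpening plate in the emptied tray and press it down until it is level with the rim, and slide every scraper that lies on the bench, blade first, fully home into a slot of the rack of its own. The scrapers may go in at any time and into any slots; leave the wax tin and the screw box where they stand.

Things in the scene. Friction and masses are not known exactly. Their poses are not given: they have to be found in the camera images.
- rack: plywood rack fixed to the bench; body 88 deep (x), 250 wide (y), 44 mm high; origin at bench level below the middle of its front face, x points into the slots, away from the robot. A flat apron 6 mm thick reaches 60 mm out in front (x -60 to 0); handles rest on it. Three level slots in the front face, each 54 wide, 14 high (16 to 30 mm above the bench), 76 mm deep, at y -80, 0, +80 mm
- rack_slot0 (a point): middle of the mouth of the slot at rack y = -80 mm, in the front face, 23 mm above the bench; axes as the rack's
- rack_slot1 (a point): the same for the middle slot, rack y = 0
- rack_slot2 (a point): the same for the slot at rack y = +80 mm
- rack_top (a point): centre of the rack's flat top (88 x 250 mm), 44 mm above the bench; axes as the rack's. A strip 6 mm high and wide runs along each end (y = +-122 mm); the 238 mm between are free
- tray: wooden tray fixed to the bench, 188 (x) x 98 (y) x 24 mm high; origin at bench level under its centre. Recess in its top 152 (x) x 66 (y) mm, 12 mm deep to the floor. Its long side (x) runs roughly across in front of the robot (world y)
- tray_rim (a point): centre of the recess at the level of the rim, 24 mm above the bench; axes as the tray's
- tray_bed (a joint): cork-faced lifting bed 124 x 50 mm in the recess; m, 0 = raised (top 3 mm below the rim), 0.009 = down on the recess floor (12 mm below the rim). Stiff, no spring: moves down only under about 6 N and stays where left; starts at 0 to 0.003. Carries the block at first; the plate laid on it stands proud of the rim until pressed
- block: dark hardwood block (an offcut) 45 (x) x 140 (y) x 32 (z) mm, 0.13 kg, origin at the centre of its underside; starts in the tray's recess on the bed, its long axis along the tray's x, its top about 28 mm above the rim
- plate: flat sharpening plate, aluminium with a dark grey upper face, 144 (x) x 60 (y) x 12 (z) mm, about 0.2 kg, origin at the centre of its underside; starts flat on the bench beside or among the scrapers. Fits the recess with 3 mm to spare at each side and 4 mm at each end; level with the rim when its underside is 12 mm below it
- scraper0: scraper lying flat: wooden handle 84 (x) x 26 (y) x 28 (z) mm; steel blade 4 thick, 46 wide, sticks out 66 mm from its front end along +x, 12 to 16 mm above the underside; 0.15 kg; origin at the centre of the handle's underside. Two or three are present, an absent one reads None. Fully home, the handle's front end meets the rack's front face
- scraper1: scraper lying flat: wooden handle 84 (x) x 26 (y) x 28 (z) mm; steel blade 4 thick, 46 wide, sticks out 66 mm from its front end along +x, 12 to 16 mm above the underside; 0.15 kg; origin at the centre of the handle's underside. Two or three are present, an absent one reads None. Fully home, the handle's front end meets the rack's front face
- scraper2: scraper lying flat: wooden handle 84 (x) x 26 (y) x 28 (z) mm; steel blade 4 thick, 46 wide, sticks out 66 mm from its front end along +x, 12 to 16 mm above the underside; 0.15 kg; origin at the centre of the handle's underside. Two or three are present, an absent one reads None. Fully home, the handle's front end meets the rack's front face
- scraper0_tip (a point): middle of the front edge of the blade of scraper0, 108 mm ahead of its origin and 14 mm above its underside; 66 mm inside the slot when fully home
- scraper1_tip (a point): middle of the front edge of the blade of scraper1, 108 mm ahead of its origin and 14 mm above its underside; 66 mm inside the slot when fully home
- scraper2_tip (a point): middle of the front edge of the blade of scraper2, 108 mm ahead of its origin and 14 mm above its underside; 66 mm inside the slot when fully home
- wax_tin: round tin, 78 mm across, 34 mm high, bystander; origin under its centre
- screw_box: small cardboard box 55 x 80 x 39 mm, bystander; origin under its centre
Mind the look-alikes: they are no part of the job. Leave any purple look-alike of the block alone.

How it is judged:
By the outcome, as a careful person would: the job done as asked, in the order asked, and still so for the second after the job is handed in, with the robot touching nothing.
Of scraper0, scraper1, scraper2 only 2 to 3 are there at a start; the rules pass over those that are not, and their reading is None.
At some moment in a run one of scraper0, scraper1, scraper2, plate may be knocked a few centimetres aside while the robot is not near it.
Once in a run the grip may slacken for a moment while it holds something.
It also fails if it takes over 208 s, if anything falls off the work surface, if the arm or the gripper's body presses on something with over 40 N, if the wrist force passes 120 N, or if a joint passes its speed limit or range.

### The arm

A 6-joint arm with a two-finger parallel gripper is mounted at the origin on a cart in front of the work surface, level with it; the furniture and walls round the work are solid. World frame = base frame: x ahead of the robot, y to its left, z up, the work surface at z = 0. Lengths are in m, angles in rad, forces in N, time in s.
With the tool pointing down it reaches from about 0.35 to 0.975 m from the base axis. Payload 17.4 kg.
Tool frame: the origin (TCP) lies at the very end of the fingers, on their centre line; the grasp point (between the pads) lies 19 mm behind it; z points along the fingers, y is the direction in which the jaws open and shut (so a half turn about z gives the same grasp; the last joint's range is limited). The gripper opens to 85 mm and grips with 20 to 120 N. Pads are 22 mm wide; open, the fingers measure 114 mm over their backs; the gripper's body (76 mm by 85 mm) begins 54 mm behind the grasp point. The pads swing forward as they close: fully open they stand 13 mm farther back than shut.
Start: joints at [-1.2, 0.116, 1.442, -0, 1.584, -0.038], TCP at [0.268, -0.619, 0.231] pointing down, gripper open.
Joint ranges: [-2.83, 2.83], [-0.83, 2.19], [0.07, 2.5], [-1.14, 4.28], [0.01, 3], [-2.97, 2.97]. Speed limits (rad/s): [1.89, 1.89, 2.22, 3.14, 3.14, 3.14].

### API

Orientations are given as a unit quaternion [w, x, y, z].
In Python, from cell import monitor, imaging, workorder gives the robot as it stands. The module is installed in compiled form; this text tells all that it offers.
- The arm moves only by the tool move_arm, never from a script. Its argument "rows" is a list of rows, each an object of numbers: "dx", "dy", "dz": the shift along the world's x, y, z in mm; "ax", "ay", "az": the turn, a rotation vector about the world's x, y, z in rad; "hand": the finger opening in mm, from 0 to 85.4. A call has 1 to 8 rows; each row is the pose to reach, as a shift and turn from the pose measured when the call began; what a row does not reach only later rows make up. A row lasts 1/8 s, in which the tool goes at most 62.5 mm and 10.7 degrees, less where a joint would pass 70% of its speed; a pose out of reach is approached as far as the arm can. A call with a gripper value outside its range is refused whole. The fingers move at their own pace and stop on an object; "force" is the grip in N (left out, the last holds). Time passes only in rows, so rows that repeat a pose let the fingers close. It gives the time, the measured TCP pose, the force and the opening at its end, in the units of the state.
- monitor.get_obs(): the state, without advancing time (a new reading comes with each control period).
- imaging.grab_frame(name): name is "scene" or "top" or "wrist"; returns a dict with "img" (420x560x3 uint8, red, green, blue), "mtx" (3x3 intrinsics, pixels), "extrinsics" (4x4, takes a point from camera to world coordinates). Camera axes: x right, y down, z forward; pixel columns grow to the right and rows downward; lengths in m; the calibration is good to about 2 mm. A picture is of the moment at which its call begins. There is no depth.
- workorder.sign_off(): hands the job in, once; it reports no verdict.
The state is a dict: "t": time; "q": joint angles; "qd": joint speeds; "effort": joint torques, N m; "ee_pos": TCP position; "eef_rot": TCP orientation; "force": force on the tool from outside, world axes, zero at the start; "moment": the same for the moment, N m; "gripper_width": opening from 0.0 (shut) to 1.0 (fully open).
Only numpy, scipy, OpenCV 4.12 (cv2) and the standard library are available. Lean on these libraries where they do the work, as an engineer would, in place of code of your own. Each camera call takes 0.05 s, during which the arm holds its last target.

## Working session

There is one attempt and no reset: what is moved stays moved. The work goes in short steps, Python scripts to look and compute and a tool call to move; the robot and the scene stay as the last step left them, time stands still between calls to the robot, and variables do not carry over. Pictures are saved under pics/ and viewed, and the job is handed in when it is done.

Besides the shell and the picture viewer there is one more tool, called after "Call:" as a command line: name --argument value ..., lists and objects as JSON in quotes. move_arm: Moves the arm, as the interface text tells. Its arguments: {"type":"object","properties":{"rows":{"type":"array","items":{"type":"object","properties":{"dx":{"type":"number"},"dy":{"type":"number"},"dz":{"type":"number"},"ax":{"type":"number"},"ay":{"type":"number"},"az":{"type":"number"},"hand":{"type":"number"}}}},"force":{"type":"number"}},"required":["rows"]}

```bash
mkdir -p pics; ls; cat > h.py <<'E'
import numpy as np, cv2
from cell import monitor, imaging, workorder
def grab(n,fn=None):
    f=imaging.grab_frame(n)
    if fn: cv2.imwrite('pics/'+fn,f['img'][:,:,::-1])
    return f
def ray(f,u,v,z):
    K=np.array(f['mtx']);T=np.array(f['extrinsics'])
    d=T[:3,:3]@np.linalg.solve(K,[u,v,1.]);o=T[:3,3]
    return o+d*(z-o[2])/d[2]
def proj(f,p):
    K=np.array(f['mtx']);T=np.array(f['extrinsics'])
    c=T[:3,:3].T@(np.array(p)-T[:3,3]);u=K@c;return u[:2]/u[2]
E
python3 - <<'E'
from h import *
for n in ['scene','top','wrist']:
    f=grab(n,n+'0.png'); print(n,np.round(f['mtx'],1).tolist(),np.round(f['extrinsics'],3).tolist())
print(monitor.get_obs())
E
```

```text
pics
scene [[417.2, 0.0, 280.0], [0.0, 417.2, 198.0], [0.0, 0.0, 1.0]] [[-0.869, -0.242, 0.432, 0.095], [-0.495, 0.442, -0.748, 0.786], [-0.01, -0.864, -0.504, 0.594], [0.0, 0.0, 0.0, 1.0]]
top [[395.6, 0.0, 275.0], [0.0, 395.6, 203.5], [0.0, 0.0, 1.0]] [[0.02, -0.981, 0.193, 0.367], [-1.0, -0.02, 0.003, -0.028], [0.001, -0.194, -0.981, 1.054], [0.0, 0.0, 0.0, 1.0]]
wrist [[306.9, 0.0, 282.9], [0.0, 306.9, 208.9], [0.0, 0.0, 1.0]] [[0.397, -0.869, -0.297, 0.345], [-0.918, -0.376, -0.126, -0.586], [-0.002, 0.322, -0.947, 0.374], [0.0, 0.0, 0.0, 1.0]]
{'t': 0.15, 'q': array([-1.19980279e+00,  1.16389089e-01,  1.44210834e+00,  2.75476758e-05,
        1.58399261e+00, -3.77959089e-02]), 'qd': array([ 0.00059156, -0.00357005, -0.00184205, -0.00016372, -0.00066529,
       -0.00089346]), 'effort': array([ 6.02809341e-04, -7.32511139e+01, -6.32847476e+01, -1.32582186e-04,
        4.94536478e-03, -7.89907830e-06]), 'ee_pos': array([ 0.2682625 , -0.61925034,  0.23072495]), 'eef_rot': array([-4.44768010e-04,  9.79183886e-01,  2.02974670e-01, -6.08249657e-05]), 'force': array([0.51287878, 0.60231571, 0.04823847]), 'moment': array([-0.04895277,  0.02072893, -0.05255423]), 'gripper_width': 0.9986178425300001}
```

View pics/top0.png

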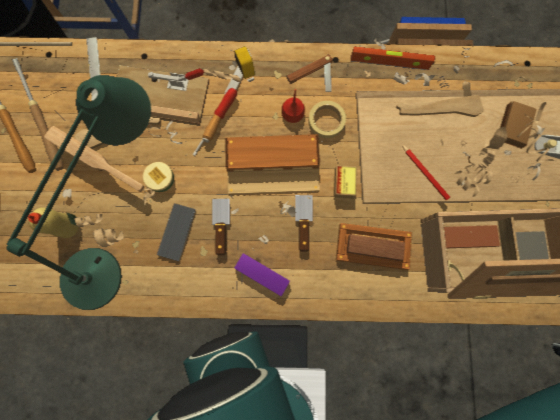

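View pics/scene0.png

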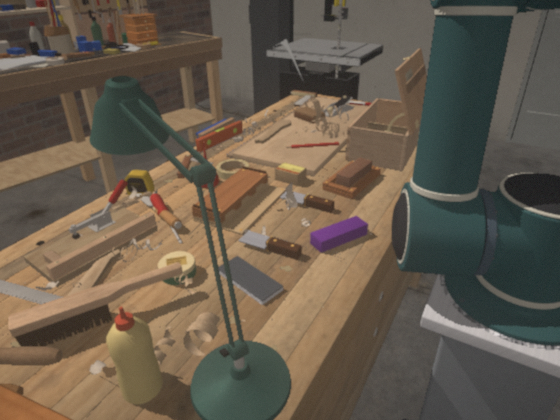

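View pics/wrist0.png

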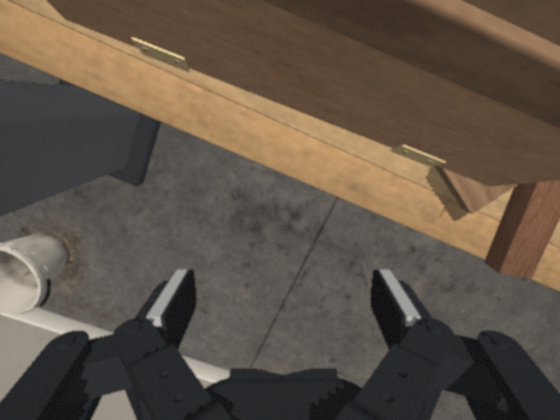

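```bash
python3 - <<'E'
from h import *
f=grab('top');im=f['img'][:,:,::-1]
cv2.imwrite('pics/c1.png',cv2.resize(im[125:300,150:285],None,fx=4.4,fy=3.4*1.0,interpolation=cv2.INTER_CUBIC)[:595])
c=im[120:300,150:420];cv2.imwrite('pics/c2.png',cv2.resize(c,(798,532),interpolation=cv2.INTER_CUBIC))
for n,u,v,z in [('rackc',272,152,.044),('tray',374,247,.024),('plate',177,234,.012),('purple',263,276,.03),('sc1',221,240,.028),('sc2',304,236,.028),('tin',158,178,.034),('box',346,182,.039)]:
    print(n,ray(f,u,v,z).round(3))
E
```

```text
rackc [ 0.706 -0.015  0.044]
tray [ 0.46  -0.285  0.024]
plate [0.485 0.232 0.012]
purple [0.38  0.001 0.03 ]
sc1 [0.47  0.113 0.028]
sc2 [ 0.485 -0.103  0.028]
tin [0.631 0.287 0.034]
box [ 0.629 -0.212  0.039]
```

View pics/c2.png

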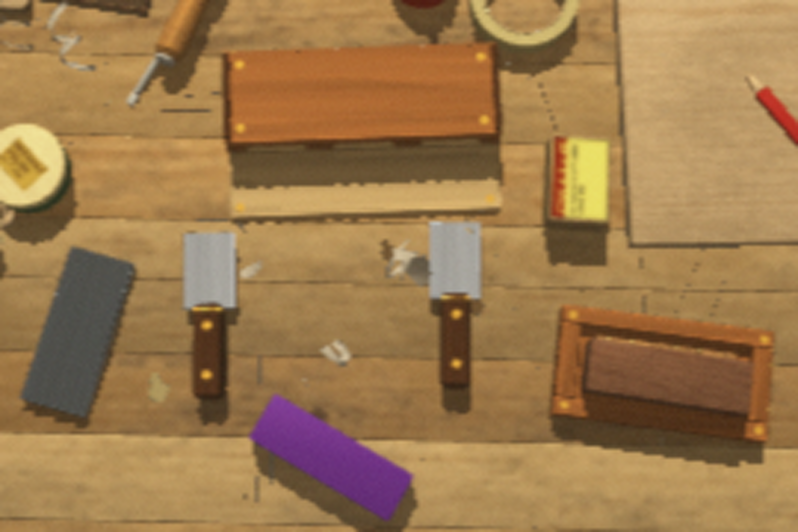

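```bash
python3 - <<'E'
from h import *
f=grab('top')
s=798/270
def R(x,y,z): return ray(f,150+(x+.5)/s-.5,120+(y+.5)/s-.5,z)
def rect(name,pts,z):
    P=np.array([R(x,y,z)[:2] for x,y in pts])*1000
    print(name,'c',P.mean(0).round(1)); 
    for i in range(4):
        d=P[(i+1)%4]-P[i]; print('   ',P[i].round(1),'len %.1f ang %.1f'%(np.hypot(*d),np.degrees(np.arctan2(d[1],d[0]))))
rect('rack',[(228,56),(497,44),(498,136),(232,145)],.044)
rect('tray',[(563,306),(773,333),(764,439),(554,415)],.024)
rect('plate',[(74,248),(134,264),(87,418),(23,398)],.012)
rect('block',[(588,337),(753,358),(748,414),(585,391)],.05)
rect('blade1',[(185,233),(236,233),(236,307),(184,306)],.016)
rect('hand1',[(194,308),(223,308),(224,396),(195,398)],.028)
rect('blade2',[(432,222),(480,223),(480,299),(430,297)],.016)
rect('hand2',[(442,299),(470,299),(469,386),(442,386)],.028)
rect('apron',[(232,195),(500,182),(502,208),(233,218)],.006)
E
```

```text
rack c [706.8 -17.1]
    [741.4 107.3] len 245.3 ang -86.1
    [ 757.9 -137.5] len 87.2 ang -179.5
    [ 670.7 -138.2] len 238.7 ang 93.2
    [657.5 100.1] len 84.2 ang 4.9
tray c [ 463.2 -285.6]
    [ 520.7 -198. ] len 186.8 ang -96.3
    [ 500.3 -383.7] len 93.8 ang 172.5
    [ 407.3 -371.6] len 183.4 ang 84.7
    [ 424.4 -189. ] len 96.7 ang -5.4
plate c [491.2 233.1]
    [566.8 243.5] len 57.0 ang -103.9
    [553.2 188.2] len 142.9 ang 166.5
    [414.3 221.5] len 60.1 ang 74.2
    [430.7 279.3] len 140.8 ang -14.7
block c [ 459.  -283.4]
    [ 490.2 -215. ] len 142.4 ang -96.2
    [ 474.9 -356.6] len 48.3 ang 172.5
    [ 427.1 -350.2] len 139.6 ang 83.1
    [ 443.8 -211.7] len 46.6 ang -4.1
blade1 c [548.8 118.3]
    [581.9 142.8] len 46.3 ang -88.9
    [582.9  96.5] len 67.8 ang -177.6
    [515.2  93.7] len 46.6 ang 90.0
    [515.1 140.3] len 66.9 ang 2.1
hand1 c [472.9 114.3]
    [511.8 129.4] len 25.7 ang -88.9
    [512.3 103.7] len 77.5 ang -176.8
    [434.9  99.4] len 25.3 ang 95.1
    [432.7 124.7] len 79.3 ang 3.4
blade2 c [ 561.9 -102.7]
    [596.6 -81.2] len 43.6 ang -90.1
    [ 596.6 -124.8] len 69.8 ang -179.9
    [ 526.8 -124.9] len 44.9 ang 88.8
    [527.7 -80. ] len 69.0 ang -0.9
hand2 c [ 486.  -102.5]
    [524.2 -90.1] len 24.8 ang -88.9
    [ 524.7 -114.9] len 76.9 ang 179.5
    [ 447.8 -114.3] len 23.6 ang 91.1
    [447.4 -90.7] len 76.9 ang 0.5
apron c [617.7 -21.5]
    [620.6 102.9] len 247.7 ang -86.0
    [ 638.  -144.2] len 24.7 ang -175.8
    [ 613.3 -146. ] len 247.4 ang 93.3
    [599.  101.1] len 21.8 ang 4.9
```

Call:
move_arm --rows '[{"dz": 60},{"dz": 100,"dy": 50},{"dz": 100,"dy": 110},{"dz": 100,"dy": 170},{"dz": 100,"dy": 230,"dx": 30},{"dz": 100,"dy": 290,"dx": 70},{"dz": 100,"dy": 330,"dx": 130},{"dz": 100,"dy": 335,"dx": 150}]'

```text
$.rows[0]: bad value
```

Call:
move_arm --rows '[{"dx": 0,"dy": 0,"dz": 60,"ax": 0,"ay": 0,"az": 0,"hand": 85},{"dx": 0,"dy": 50,"dz": 100,"ax": 0,"ay": 0,"az": 0,"hand": 85},{"dx": 0,"dy": 110,"dz": 100,"ax": 0,"ay": 0,"az": 0,"hand": 85},{"dx": 0,"dy": 170,"dz": 100,"ax": 0,"ay": 0,"az": 0,"hand": 85},{"dx": 30,"dy": 230,"dz": 100,"ax": 0,"ay": 0,"az": 0,"hand": 85},{"dx": 70,"dy": 280,"dz": 100,"ax": 0,"ay": 0,"az": 0,"hand": 85},{"dx": 120,"dy": 320,"dz": 100,"ax": 0,"ay": 0,"az": 0,"hand": 85},{"dx": 140,"dy": 335,"dz": 100,"ax": 0,"ay": 0,"az": 0,"hand": 85}]' --force 60

```text
t: 1.25
ee_pos: [0.4098, -0.2821, 0.3312]
eef_rot: [-0.0, 0.979, 0.204, 0.0]
force: [-0.0, -1.4, 0.3]
gripper_width: 0.999
```

```bash
python3 - <<'E'
from h import *
f=grab('wrist','w1.png'); o=monitor.get_obs();print(o['t'],o['ee_pos'],o['eef_rot'],o['q'],o['force'])
E
```

```text
1.3 [ 0.41144253 -0.2810151   0.3308602 ] [-5.94034469e-04  9.78893404e-01  2.04370013e-01  4.97793226e-04] [-6.51317318e-01 -2.79055830e-01  1.65371997e+00  1.56034061e-03
  1.76717471e+00  5.08142960e-01] [ 0.44438414  0.58600102 -1.18428542]
```

View pics/w1.png

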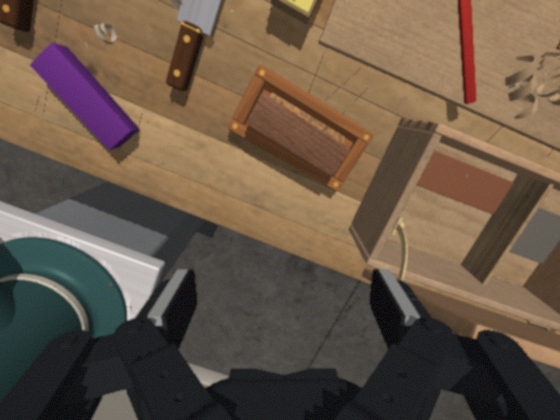

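Call:
move_arm --rows '[{"dx": 20,"dy": 0,"dz": -30,"ax": 0,"ay": 0,"az": 0.18,"hand": 85},{"dx": 45,"dy": 0,"dz": -60,"ax": 0,"ay": 0,"az": 0.36,"hand": 85},{"dx": 48,"dy": -2,"dz": -90,"ax": 0,"ay": 0,"az": 0.54,"hand": 85},{"dx": 48,"dy": -2,"dz": -120,"ax": 0,"ay": 0,"az": 0.72,"hand": 85},{"dx": 48,"dy": -2,"dz": -130,"ax": 0,"ay": 0,"az": 0.9,"hand": 85},{"dx": 48,"dy": -2,"dz": -130,"ax": 0,"ay": 0,"az": 1.06,"hand": 85},{"dx": 48,"dy": -2,"dz": -130,"ax": 0,"ay": 0,"az": 1.06,"hand": 85}]'

```text
t: 2.17
ee_pos: [0.4593, -0.2831, 0.2008]
eef_rot: [-0.001, 0.742, 0.671, 0.0]
force: [-0.2, -0.4, 0.6]
gripper_width: 0.995
```

```bash
cat >> h.py <<'E'
def yaw(o=None):
    from scipy.spatial.transform import Rotation as Ro
    o=o or monitor.get_obs();q=o['eef_rot'];M=Ro.from_quat([q[1],q[2],q[3],q[0]]).as_matrix()
    return np.degrees(np.arctan2(M[1,1],M[0,1])),M[:,2].round(3)
def st():
    o=monitor.get_obs();print('t %.2f'%o['t'],'tcp',(o['ee_pos']*1000).round(1),'jaw yaw %.1f'%yaw(o)[0],yaw(o)[1],'F',o['force'].round(1),'M',o['moment'].round(2),'grip %.1f mm'%(o['gripper_width']*85.4),'q',o['q'].round(2))
def rectP(f,name,pts,z):
    P=np.array([ray(f,x,y,z)[:2] for x,y in pts])*1000
    print(name,'c',P.mean(0).round(1))
    for i in range(len(P)):
        d=P[(i+1)%len(P)]-P[i]; print('   ',P[i].round(1),'len %.1f ang %.1f'%(np.hypot(*d),np.degrees(np.arctan2(d[1],d[0]))))
E
python3 - <<'E'
from h import *
f=grab('wrist','w2.png'); st()
E
```

```text
t 2.23 tcp [ 459.4 -283.1  200.9] jaw yaw -5.9 [-0.001  0.001 -1.   ] F [-0.7 -0.9 -0.5] M [ 0.01  0.03 -0.01] grip 85.6 mm q [-0.6  -0.17  1.77  0.    1.54 -0.5 ]
```

View pics/w2.png

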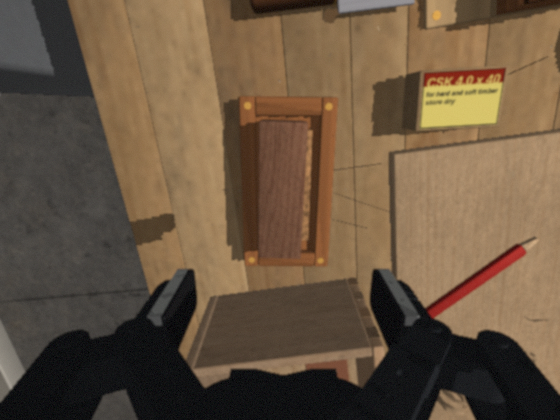

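```bash
python3 - <<'E'
from h import *
f=grab('wrist')
cv2.imwrite('pics/w2c.png',cv2.resize(f['img'][85:280,225:350,::-1],None,fx=3,fy=3,interpolation=cv2.INTER_CUBIC))
rectP(f,'block',[(259,119),(307,120),(305,258),(260,257)],.052)
rectP(f,'tray',[(240,97),(337,97),(326,265),(246,266)],.024)
E
```

```text
block c [ 459.5 -282.9]
    [ 445.3 -210.1] len 43.9 ang -7.1
    [ 488.9 -215.5] len 141.0 ang -95.4
    [ 475.7 -355.9] len 47.8 ang 172.7
    [ 428.3 -349.8] len 140.7 ang 83.1
tray c [ 463.9 -285.9]
    [ 427.2 -188.6] len 95.1 ang -5.9
    [ 521.8 -198.4] len 185.3 ang -96.7
    [ 500.2 -382.5] len 94.0 ang 174.9
    [ 406.5 -374.2] len 186.7 ang 83.7
```

View pics/w2c.png

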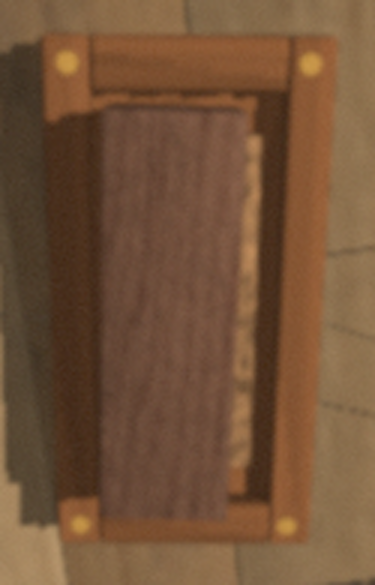

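```bash
python3 - <<'E'
from h import *
f=grab('wrist');g=grab('top')
for z in (0,.05,.1,.15,.2): print(z,ray(f,210,292,z).round(3),ray(f,355,280,z).round(3),'top',ray(g,425,215,z).round(3),ray(g,445,295,z).round(3))
E
```

```text
0 [ 0.35 -0.42 -0.  ] [ 0.538 -0.422  0.   ] top [ 0.551 -0.431  0.   ] [ 0.341 -0.472  0.   ]
0.05 [ 0.367 -0.388  0.05 ] [ 0.528 -0.39   0.05 ] top [ 0.543 -0.412  0.05 ] [ 0.343 -0.451  0.05 ]
0.1 [ 0.384 -0.356  0.1  ] [ 0.518 -0.357  0.1  ] top [ 0.534 -0.393  0.1  ] [ 0.344 -0.43   0.1  ]
0.15 [ 0.402 -0.324  0.15 ] [ 0.508 -0.325  0.15 ] top [ 0.525 -0.374  0.15 ] [ 0.345 -0.409  0.15 ]
0.2 [ 0.419 -0.293  0.2  ] [ 0.498 -0.293  0.2  ] top [ 0.516 -0.355  0.2  ] [ 0.346 -0.388  0.2  ]
```

Call:
move_arm --rows '[{"dx": 0,"dy": 0,"dz": -60,"ax": 0,"ay": 0,"az": 0,"hand": 85},{"dx": 0,"dy": 0,"dz": -110,"ax": 0,"ay": 0,"az": 0,"hand": 85},{"dx": 0,"dy": 0,"dz": -145,"ax": 0,"ay": 0,"az": 0,"hand": 85},{"dx": 0,"dy": 0,"dz": -165,"ax": 0,"ay": 0,"az": 0,"hand": 85},{"dx": 0,"dy": 0,"dz": -175,"ax": 0,"ay": 0,"az": 0,"hand": 85},{"dx": 0,"dy": 0,"dz": -175,"ax": 0,"ay": 0,"az": 0,"hand": 85}]'

```text
t: 3.12
ee_pos: [0.4597, -0.2832, 0.0265]
eef_rot: [-0.0, 0.742, 0.67, 0.0]
force: [0.3, 0.5, -0.2]
gripper_width: 0.997
```

Call:
move_arm --rows '[{"dx": 0,"dy": 0,"dz": 0,"ax": 0,"ay": 0,"az": 0,"hand": 30},{"dx": 0,"dy": 0,"dz": 0,"ax": 0,"ay": 0,"az": 0,"hand": 30},{"dx": 0,"dy": 0,"dz": 0,"ax": 0,"ay": 0,"az": 0,"hand": 30},{"dx": 0,"dy": 0,"dz": 0,"ax": 0,"ay": 0,"az": 0,"hand": 30},{"dx": 0,"dy": 0,"dz": 0,"ax": 0,"ay": 0,"az": 0,"hand": 30},{"dx": 0,"dy": 0,"dz": 0,"ax": 0,"ay": 0,"az": 0,"hand": 30}]' --force 60

```text
t: 3.88
ee_pos: [0.46, -0.2834, 0.0267]
eef_rot: [-0.0, 0.742, 0.67, 0.0]
force: [2.3, -1.8, 4.2]
gripper_width: 0.51
```

```bash
python3 - <<'E'
from h import *
f=grab('wrist','w3.png'); st()
E
```

```text
t 3.92 tcp [ 460.  -283.4   26.7] jaw yaw -5.9 [ 0.  0. -1.] F [ 2.  -2.1  4.6] M [-0.35 -0.48 -0.06] grip 43.4 mm q [-0.6  -0.04  1.95  0.    1.24 -0.5 ]
```

View pics/w3.png

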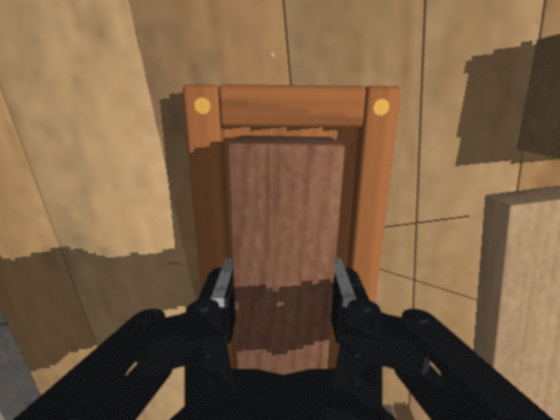

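Call:
move_arm --rows '[{"dx": 0,"dy": 0,"dz": 20,"ax": 0,"ay": 0,"az": 0,"hand": 30},{"dx": 0,"dy": 0,"dz": 60,"ax": 0,"ay": 0,"az": 0,"hand": 30},{"dx": 0,"dy": 0,"dz": 110,"ax": 0,"ay": 0,"az": 0,"hand": 30},{"dx": 20,"dy": 20,"dz": 150,"ax": 0,"ay": 0,"az": 0,"hand": 30},{"dx": 50,"dy": 50,"dz": 180,"ax": 0,"ay": 0,"az": 0.05,"hand": 30},{"dx": 80,"dy": 85,"dz": 200,"ax": 0,"ay": 0,"az": 0.1,"hand": 30},{"dx": 120,"dy": 120,"dz": 210,"ax": 0,"ay": 0,"az": 0.17,"hand": 30},{"dx": 130,"dy": 130,"dz": 210,"ax": 0,"ay": 0,"az": 0.17,"hand": 30}]'

```text
t: 4.92
ee_pos: [0.5913, -0.1514, 0.2381]
eef_rot: [0.0, 0.682, 0.732, 0.001]
force: [-0.0, -0.5, -1.1]
gripper_width: 0.514
```

```bash
python3 - <<'E'
from h import *
f=grab('wrist','w4.png'); st();grab('top','t4.png')
E
```

```text
t 4.97 tcp [ 591.2 -151.3  237.2] jaw yaw 4.0 [ 0.     0.001 -1.   ] F [ 0.   1.5 -2.9] M [ 0.05  0.05 -0.05] grip 44.1 mm q [-0.29 -0.03  1.58  0.    1.59 -0.36]
```

View pics/w4.png

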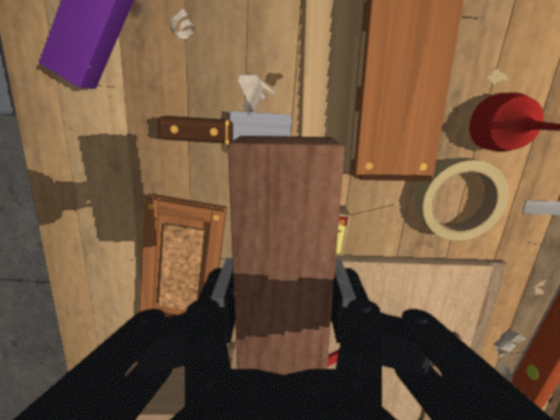

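View pics/t4.png

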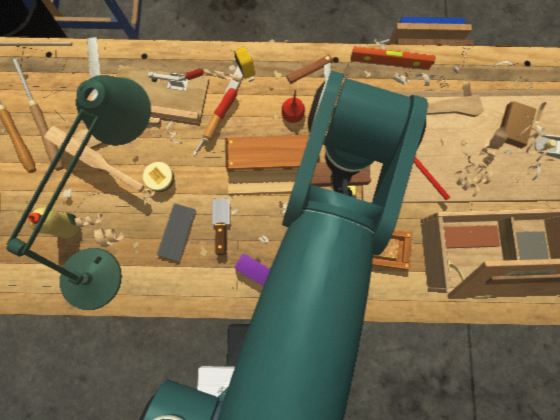

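```bash
python3 - <<'E'
from h import *
f=grab('wrist')
cv2.imwrite('pics/w4c.png',cv2.resize(f['img'][0:190,300:500,::-1],None,fx=3,fy=3,interpolation=cv2.INTER_CUBIC))
rectP(f,'rackend top',[(357,176),(432,179),(461,0),(369,0)],.044)
rectP(f,'rackend strip',[(357,176),(432,179)],.05)
rectP(f,'apron front',[(303,100),(307,0)],.006)
E
```

```text
rackend top c [708.4 -52.8]
    [ 672.4 -138.8] len 84.2 ang 1.6
    [ 756.6 -136.5] len 171.8 ang 93.7
    [745.4  35. ] len 86.4 ang -176.1
    [659.3  29.1] len 168.4 ang -85.5
rackend strip c [ 712.2 -136.4]
    [ 670.9 -137.6] len 82.7 ang 1.6
    [ 753.5 -135.3] len 82.7 ang -178.4
apron front c [605.2 -13.3]
    [607.5 -62.6] len 98.6 ang 92.7
    [603.   35.9] len 98.6 ang -87.3
```

View pics/w4c.png

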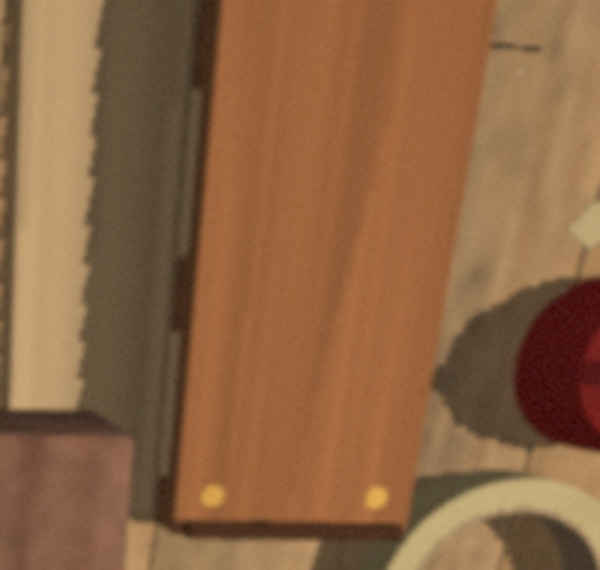

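Call:
move_arm --rows '[{"dx": 30,"dy": 35,"dz": -20,"ax": 0,"ay": 0,"az": 0,"hand": 30},{"dx": 70,"dy": 75,"dz": -50,"ax": 0,"ay": 0,"az": 0,"hand": 30},{"dx": 105,"dy": 115,"dz": -90,"ax": 0,"ay": 0,"az": 0,"hand": 30},{"dx": 119,"dy": 135,"dz": -130,"ax": 0,"ay": 0,"az": 0,"hand": 30},{"dx": 119,"dy": 135,"dz": -160,"ax": 0,"ay": 0,"az": 0,"hand": 30},{"dx": 119,"dy": 135,"dz": -175,"ax": 0,"ay": 0,"az": 0,"hand": 30},{"dx": 119,"dy": 135,"dz": -180,"ax": 0,"ay": 0,"az": 0,"hand": 30},{"dx": 119,"dy": 135,"dz": -180,"ax": 0,"ay": 0,"az": 0,"hand": 30}]'

```text
t: 6.08
ee_pos: [0.7087, -0.0191, 0.0578]
eef_rot: [-0.0, 0.683, 0.73, 0.0]
force: [-0.6, 0.1, 0.2]
gripper_width: 0.518
```

```bash
python3 - <<'E'
from h import *
f=grab('wrist','w5.png'); st();grab('scene','s5.png')
E
```

```text
t 6.12 tcp [708.9 -19.   58.2] jaw yaw 3.8 [ 0.001  0.    -1.   ] F [ 0.5 -0.1 -1.1] M [-0.04 -0.02  0.05] grip 43.9 mm q [-0.06  0.28  1.54  0.    1.32 -0.13]
```

View pics/w5.png

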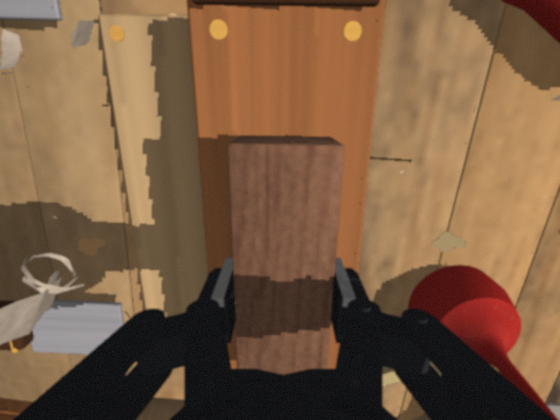

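View pics/s5.png

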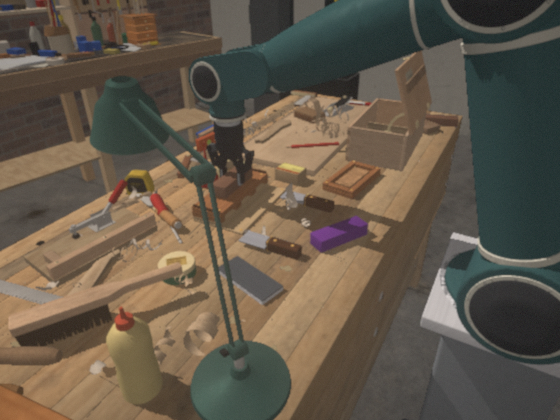

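Call:
move_arm --rows '[{"dx": 0,"dy": 0,"dz": -2,"ax": 0,"ay": 0,"az": 0,"hand": 30},{"dx": 0,"dy": 0,"dz": -4,"ax": 0,"ay": 0,"az": 0,"hand": 30},{"dx": 0,"dy": 0,"dz": -5,"ax": 0,"ay": 0,"az": 0,"hand": 30},{"dx": 0,"dy": 0,"dz": -5,"ax": 0,"ay": 0,"az": 0,"hand": 30}]'

```text
t: 6.68
ee_pos: [0.7089, -0.0187, 0.053]
eef_rot: [0.0, 0.683, 0.731, 0.0]
force: [0.6, -0.8, -0.3]
gripper_width: 0.514
```

Call:
move_arm --rows '[{"dx": 0,"dy": 0,"dz": -1,"ax": 0,"ay": 0,"az": 0,"hand": 30},{"dx": 0,"dy": 0,"dz": -2,"ax": 0,"ay": 0,"az": 0,"hand": 30},{"dx": 0,"dy": 0,"dz": -2,"ax": 0,"ay": 0,"az": 0,"hand": 30}]'

```text
t: 7.05
ee_pos: [0.7089, -0.0187, 0.0512]
eef_rot: [0.0, 0.683, 0.731, 0.0]
force: [-1.7, 0.7, 2.2]
gripper_width: 0.513
```

Call:
move_arm --rows '[{"dx": 0,"dy": 0,"dz": -1,"ax": 0,"ay": 0,"az": 0,"hand": 30},{"dx": 0,"dy": 0,"dz": -2,"ax": 0,"ay": 0,"az": 0,"hand": 30},{"dx": 0,"dy": 0,"dz": -2,"ax": 0,"ay": 0,"az": 0,"hand": 30}]'

```text
t: 7.42
ee_pos: [0.709, -0.0187, 0.0512]
eef_rot: [0.0, 0.683, 0.731, 0.001]
force: [-10.7, 0.6, 17.4]
gripper_width: 0.514
```

Call:
move_arm --rows '[{"dx": 0,"dy": 0,"dz": 0.5,"ax": 0,"ay": 0,"az": 0,"hand": 44},{"dx": 0,"dy": 0,"dz": 0.5,"ax": 0,"ay": 0,"az": 0,"hand": 75},{"dx": 0,"dy": 0,"dz": 0.5,"ax": 0,"ay": 0,"az": 0,"hand": 75},{"dx": 0,"dy": 0,"dz": 0.5,"ax": 0,"ay": 0,"az": 0,"hand": 75},{"dx": 0,"dy": 0,"dz": 20,"ax": 0,"ay": 0,"az": 0,"hand": 75},{"dx": 0,"dy": 0,"dz": 60,"ax": 0,"ay": 0,"az": 0,"hand": 75},{"dx": -30,"dy": 0,"dz": 120,"ax": 0,"ay": 0,"az": 0,"hand": 75},{"dx": -50,"dy": 0,"dz": 150,"ax": 0,"ay": 0,"az": 0,"hand": 75}]'

```text
t: 8.43
ee_pos: [0.6588, -0.0187, 0.2058]
eef_rot: [0.002, 0.683, 0.731, 0.002]
force: [1.2, -0.2, -1.0]
gripper_width: 0.88
```

```bash
python3 - <<'E'
from h import *
f=grab('wrist','w6.png'); st();grab('scene','s6.png')
E
```

```text
t 8.47 tcp [658.  -18.8 210.6] jaw yaw 3.9 [ 0.009 -0.    -1.   ] F [0.9 0.1 5.9] M [ 0.03 -0.01  0.02] grip 75.0 mm q [-0.07  0.08  1.51  0.    1.54 -0.13]
```

View pics/w6.png

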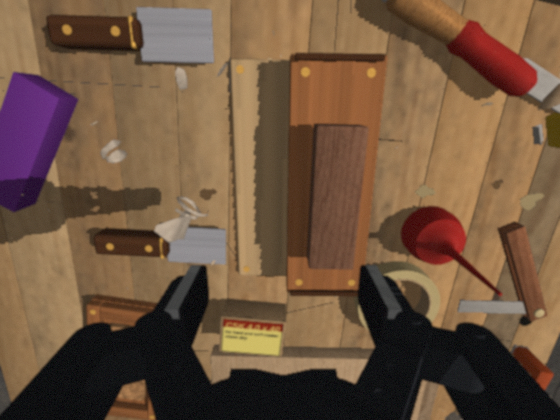

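```bash
python3 - <<'E'
from h import *
f=grab('wrist')
st()
c=f['img'][:,:,::-1]
cv2.imwrite('pics/w6a.png',cv2.resize(c[40:310,215:395],None,fx=2.2*2/2,fy=2.2,interpolation=cv2.INTER_CUBIC))
cv2.imwrite('pics/w6b.png',cv2.resize(c[0:270,40:235],None,fx=2.2,fy=2.2,interpolation=cv2.INTER_CUBIC))
E
```

```text
t 8.57 tcp [659.2 -18.8 205.5] jaw yaw 3.9 [ 0.007 -0.    -1.   ] F [-0.3 -0.1 -0.2] M [ 0.   -0.07 -0.06] grip 75.5 mm q [-0.07  0.09  1.52  0.    1.53 -0.13]
```

View pics/w6a.png

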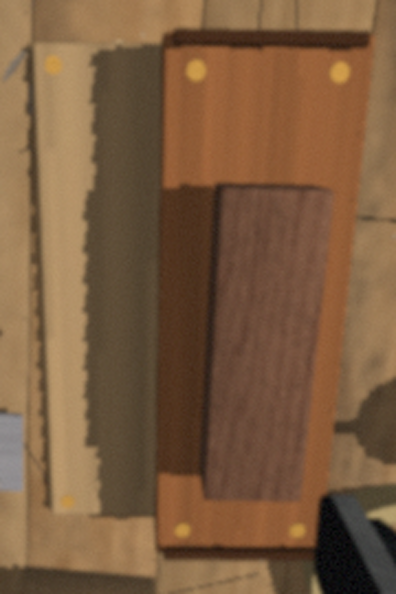

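View pics/w6b.png

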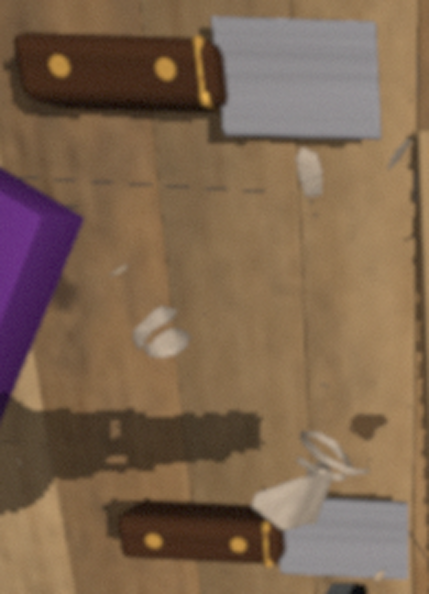

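```bash
python3 - <<'E'
from h import *
f=grab('wrist')
def R(ox,oy,pts): return [(ox+(x+.5)/2.2-.5,oy+(y+.5)/2.2-.5) for x,y in pts]
A=lambda p:R(215,40,p); B=lambda p:R(40,0,p)
rectP(f,'rack outer z50',A([(160,557),(320,560),(370,33),(165,31)]),.05)
rectP(f,'rack inner z44',A([(158,548),(320,548),(370,45),(163,45)]),.044)
rectP(f,'block',A([(204,498),(299,500),(331,187),(219,186)]),.076)
rectP(f,'apron front',A([(52,514),(33,44)]),.006)
rectP(f,'s_left blade',B([(211,16),(375,25),(381,137),(224,135)]),.016)
rectP(f,'s_left handle',B([(20,37),(212,34),(217,103),(30,106)]),.02)
rectP(f,'s_right blade',B([(286,498),(406,503),(406,578),(284,571)]),.016)
rectP(f,'s_right handle',B([(122,516),(278,510),(280,566),(125,558)]),.02)
g=grab('top','t6.png')
E
```

```text
rack outer z50 c [707.3 -13. ]
    [ 673.8 -136.9] len 82.8 ang 2.3
    [ 756.5 -133.6] len 245.8 ang 93.8
    [740.3 111.7] len 82.0 ang -176.6
    [658.4 106.9] len 244.3 ang -86.4
rack inner z44 c [707.8 -13.8]
    [ 672.8 -135.6] len 84.9 ang 3.6
    [ 757.5 -130.3] len 239.0 ang 93.5
    [742.8 108.2] len 84.9 ang -176.1
    [658.1 102.5] len 238.5 ang -86.5
block c [708.2 -17.3]
    [689.8 -86.9] len 43.5 ang 2.2
    [733.3 -85.2] len 138.1 ang 92.7
    [726.8  52.7] len 43.8 ang -176.7
    [683.   50.2] len 137.3 ang -87.2
apron front c [605.8 -19. ]
    [ 612.6 -141.6] len 245.7 ang 93.2
    [599.  103.7] len 245.7 ang -86.8
s_left blade c [548.3 119.7]
    [512.6 141.3] len 69.3 ang 1.2
    [581.9 142.7] len 43.4 ang -87.0
    [584.2  99.4] len 69.9 ang -176.8
    [514.4  95.5] len 45.8 ang 92.2
s_left handle c [473.7 117.4]
    [433.5 127.2] len 81.0 ang 4.7
    [514.2 133.8] len 26.1 ang -90.2
    [514.1 107.6] len 81.2 ang -175.3
    [433.1 101. ] len 26.2 ang 89.3
s_right blade c [563.8 -99.5]
    [532.9 -78. ] len 63.3 ang 1.1
    [596.2 -76.8] len 44.8 ang -89.7
    [ 596.4 -121.6] len 66.9 ang 179.9
    [ 529.6 -121.5] len 43.6 ang 85.6
s_right handle c [ 488.3 -102.1]
    [447.9 -92. ] len 82.4 ang 6.0
    [529.8 -83.4] len 33.0 ang -91.3
    [ 529.1 -116.3] len 82.8 ang -179.7
    [ 446.3 -116.7] len 24.8 ang 86.4
```

View pics/t6.png

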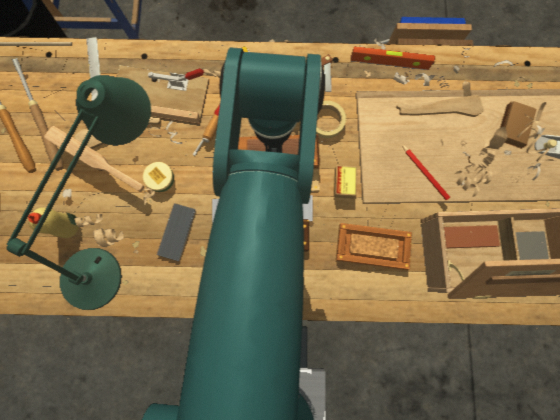

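Call:
move_arm --rows '[{"dx": -30,"dy": 15,"dz": 0,"ax": 0,"ay": 0,"az": 0.18,"hand": 75},{"dx": -70,"dy": 40,"dz": 0,"ax": 0,"ay": 0,"az": 0.36,"hand": 75},{"dx": -110,"dy": 70,"dz": 0,"ax": 0,"ay": 0,"az": 0.54,"hand": 75},{"dx": -150,"dy": 100,"dz": -10,"ax": 0,"ay": 0,"az": 0.72,"hand": 75},{"dx": -180,"dy": 125,"dz": -20,"ax": 0,"ay": 0,"az": 0.9,"hand": 75},{"dx": -190,"dy": 136,"dz": -30,"ax": 0,"ay": 0,"az": 1.08,"hand": 75},{"dx": -190,"dy": 136,"dz": -30,"ax": 0,"ay": 0,"az": 1.26,"hand": 75},{"dx": -190,"dy": 136,"dz": -30,"ax": 0,"ay": 0,"az": 1.44,"hand": 75}]'

```text
t: 9.68
ee_pos: [0.4688, 0.1175, 0.1707]
eef_rot: [-0.001, 0.028, 1.0, 0.001]
force: [0.3, -0.4, 0.4]
gripper_width: 0.88
```

Call:
move_arm --rows '[{"dx": 0,"dy": 0,"dz": 0,"ax": 0,"ay": 0,"az": 0.12,"hand": 75},{"dx": 0,"dy": 0,"dz": 0,"ax": 0,"ay": 0,"az": 0.12,"hand": 75}]'

```text
t: 9.93
ee_pos: [0.4687, 0.1175, 0.1699]
eef_rot: [-0.002, -0.031, 1.0, 0.001]
force: [0.1, 0.2, -0.5]
gripper_width: 0.877
```

```bash
python3 - <<'E'
from h import *
f=grab('wrist','w7.png'); st()
E
```

```text
t 9.97 tcp [468.8 117.5 170. ] jaw yaw 93.4 [-0.004  0.001 -1.   ] F [ 0.9 -0.3 -0.1] M [ 0.02  0.   -0.07] grip 75.2 mm q [ 0.19 -0.29  1.92  0.    1.51 -1.44]
```

View pics/w7.png

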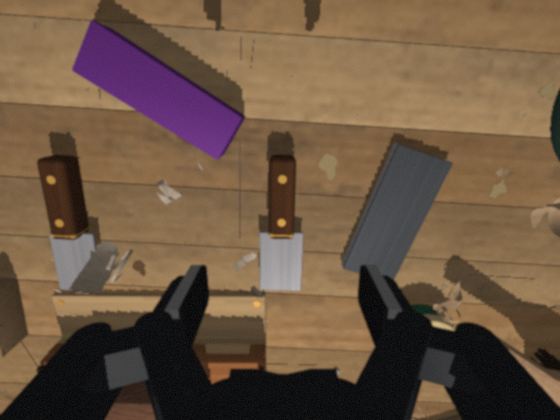

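```bash
python3 - <<'E'
from h import *
f=grab('wrist')
rectP(f,'blade',[(260,233),(302,233),(301,290),(260,290)],.016)
rectP(f,'handle',[(271,156),(295,156),(294,236),(268,237)],.025)
rectP(f,'plate',[(397,138),(452,159),(395,285),(341,263)],.012)
rectP(f,'apron',[(55,293),(265,291)],.006)
c=f['img'][:,:,::-1]
cv2.imwrite('pics/w7c.png',cv2.resize(c[130:310,240:460],None,fx=3.2,fy=3.2,interpolation=cv2.INTER_CUBIC))
E
```

```text
blade c [548.3 120.5]
    [515.   96.7] len 44.1 ang 93.3
    [512.4 140.8] len 69.4 ang 3.6
    [581.7 145.2] len 46.0 ang -86.7
    [584.3  99.2] len 69.4 ang -178.0
handle c [472.7 117.4]
    [432.3 104.7] len 22.5 ang 93.4
    [431.  127.2] len 81.6 ang 3.4
    [512.4 132. ] len 26.6 ang -84.3
    [515.1 105.5] len 82.8 ang -179.4
plate c [488.9 236.3]
    [409.9 224.7] len 60.1 ang 73.7
    [426.8 282.3] len 148.1 ang -12.1
    [571.6 251.4] len 68.8 ang -110.6
    [547.4 186.9] len 142.5 ang 164.7
apron c [600.3 -17.1]
    [ 608.7 -138.8] len 244.0 ang 93.9
    [591.9 104.6] len 244.0 ang -86.1
```

View pics/w7c.png

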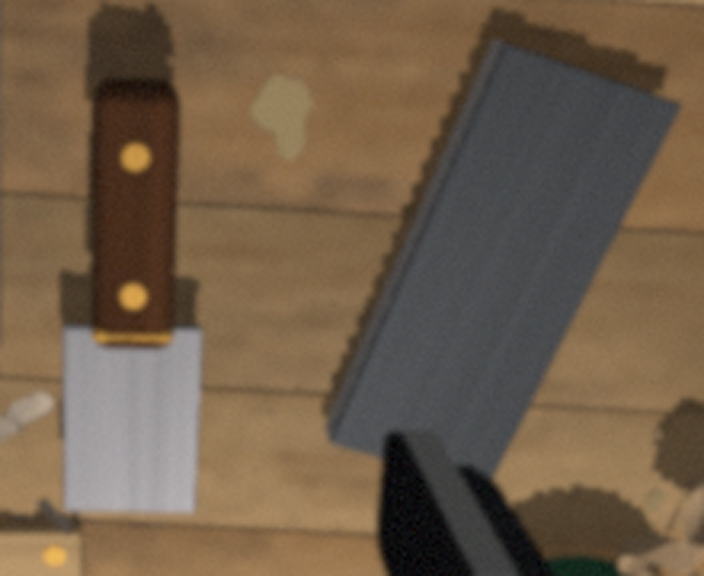

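Call:
move_arm --rows '[{"dx": 0,"dy": 0,"dz": -55,"ax": 0,"ay": 0,"az": 0,"hand": 75},{"dx": 0,"dy": 0,"dz": -105,"ax": 0,"ay": 0,"az": 0,"hand": 70},{"dx": 0,"dy": 0,"dz": -140,"ax": 0,"ay": 0,"az": -0.01,"hand": 65},{"dx": 0,"dy": 0,"dz": -158,"ax": 0,"ay": 0,"az": -0.01,"hand": 60},{"dx": 0,"dy": 0,"dz": -166,"ax": 0,"ay": 0,"az": -0.01,"hand": 55},{"dx": 0,"dy": 0,"dz": -166,"ax": 0,"ay": 0,"az": -0.01,"hand": 50}]'

```text
t: 10.78
ee_pos: [0.4692, 0.1176, 0.0048]
eef_rot: [-0.001, -0.025, 1.0, 0.001]
force: [0.7, -0.3, 0.7]
gripper_width: 0.583
```

Call:
move_arm --rows '[{"dx": 0,"dy": 0,"dz": 0,"ax": 0,"ay": 0,"az": 0,"hand": 12},{"dx": 0,"dy": 0,"dz": 0,"ax": 0,"ay": 0,"az": 0,"hand": 12},{"dx": 0,"dy": 0,"dz": 0,"ax": 0,"ay": 0,"az": 0,"hand": 12},{"dx": 0,"dy": 0,"dz": 0,"ax": 0,"ay": 0,"az": 0,"hand": 12},{"dx": 0,"dy": 0,"dz": 0,"ax": 0,"ay": 0,"az": 0,"hand": 12}]' --force 70

```text
t: 11.4
ee_pos: [0.4701, 0.1178, 0.0063]
eef_rot: [-0.0, -0.025, 1.0, 0.001]
force: [-0.8, 0.2, 6.9]
gripper_width: 0.291
```

```bash
python3 - <<'E'
from h import *
f=grab('wrist','w8.png'); st()
E
```

```text
t 11.45 tcp [470.1 117.7   6.4] jaw yaw 92.8 [-0.     0.002 -1.   ] F [-1.1  1.   6.9] M [-0.03  0.13 -0.02] grip 24.4 mm q [ 0.19 -0.15  2.08  0.    1.21 -1.43]
```

View pics/w8.png

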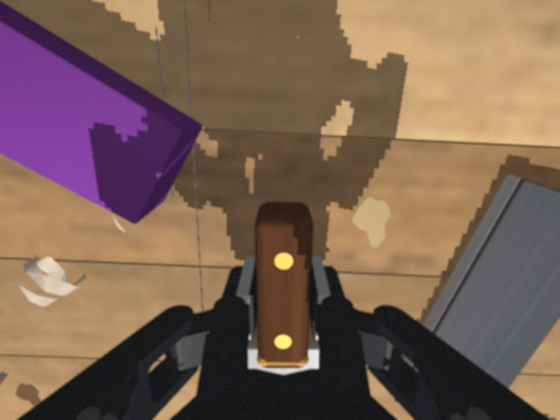

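```bash
python3 - <<'E'
import cv2
c=cv2.imread('pics/w7.png');cv2.imwrite('pics/w7d.png',cv2.resize(c[280:420,40:290],None,fx=3.2,fy=3.2,interpolation=cv2.INTER_CUBIC))
E
```

```text
(no output)
```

View pics/w7d.png

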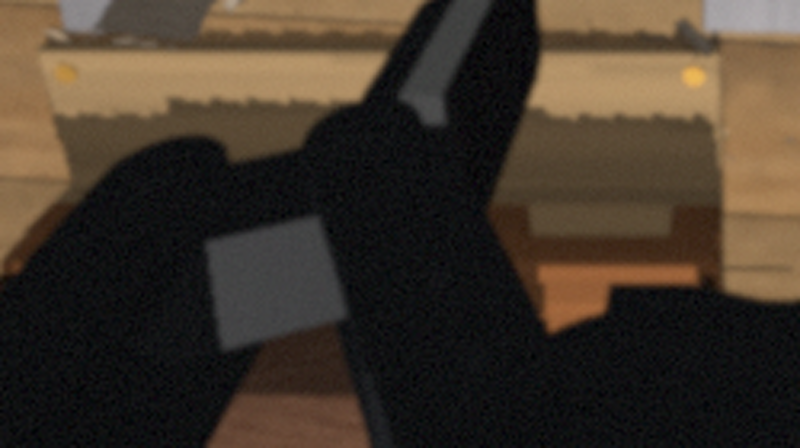

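Call:
move_arm --rows '[{"dx": 0,"dy": 0,"dz": 15,"ax": 0,"ay": 0,"az": 0,"hand": 12},{"dx": 0,"dy": 0,"dz": 50,"ax": 0,"ay": 0,"az": 0,"hand": 12},{"dx": 10,"dy": -15,"dz": 80,"ax": 0,"ay": 0,"az": 0.014,"hand": 12},{"dx": 20,"dy": -40,"dz": 90,"ax": 0,"ay": 0,"az": 0.014,"hand": 12},{"dx": 30,"dy": -60,"dz": 80,"ax": 0,"ay": 0,"az": 0.014,"hand": 12},{"dx": 30,"dy": -63,"dz": 60,"ax": 0,"ay": 0,"az": 0.014,"hand": 12},{"dx": 30,"dy": -63,"dz": 60,"ax": 0,"ay": 0,"az": 0.014,"hand": 12}]'

```text
t: 12.32
ee_pos: [0.4989, 0.0549, 0.0649]
eef_rot: [-0.002, -0.031, 1.0, 0.001]
force: [-0.2, -0.8, -0.3]
gripper_width: 0.289
```

```bash
python3 - <<'E'
from h import *
f=grab('wrist','w9.png'); st();grab('scene','s9.png');grab('top','t9.png')
E
```

```text
t 12.38 tcp [499.3  55.1  65.8] jaw yaw 93.6 [-0.002  0.002 -1.   ] F [ 0.1 -0.2 -0.7] M [-0.    0.01  0.04] grip 24.4 mm q [ 0.06 -0.17  2.    0.    1.32 -1.58]
```

View pics/w9.png

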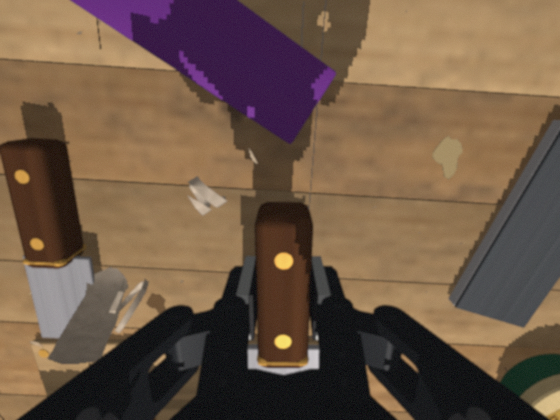

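View pics/s9.png

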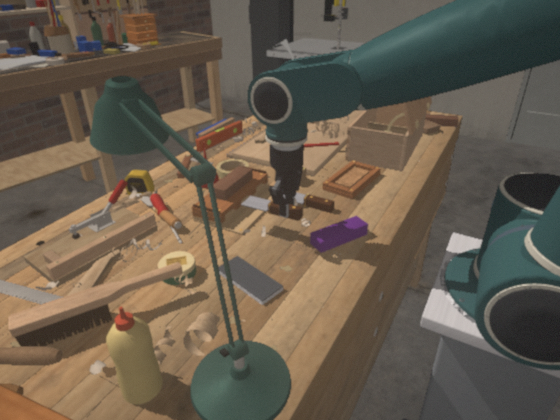

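View pics/t9.png

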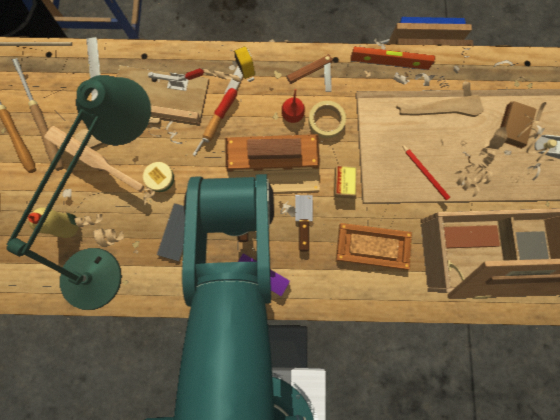

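```bash
python3 - <<'E'
from h import *
f=grab('wrist');T=np.array(f['extrinsics']).copy()
a=np.radians(-.2);Rz=np.array([[np.cos(a),-np.sin(a),0],[np.sin(a),np.cos(a),0],[0,0,1]])
t0=np.array([.4993,.0551,.0658]);t1=np.array([.4688,.1175,.1700])
T[:3,3]=Rz@(T[:3,3]-t0)+t1;T[:3,:3]=Rz@T[:3,:3]
g=dict(mtx=f['mtx'],extrinsics=T)
print(T.round(4))
print('check blade',ray(g,260,290,.016),ray(g,301,290,.016))
P=lambda x,y:(40+(x+.5)/3.2-.5,280+(y+.5)/3.2-.5)
for n,x,y,z in [('L low',528,205,.016),('R low',672,209,.016),('L up',530,233,.030),('R up',672,238,.030),('apron R front',722,50,.006),('rack R end front bottom',720,207,.006),('face top mid',620,264,.044),('face R top',720,268,.044)]:
    print(n,ray(g,*P(x,y),z).round(4)*1000)
E
```

```text
[[-0.0597  0.945   0.3215  0.3873]
 [ 0.9982  0.0554  0.0224  0.1125]
 [ 0.0033  0.3222 -0.9467  0.3142]
 [ 0.      0.      0.      1.    ]]
check blade [0.58646549 0.0995258  0.016     ] [0.58380723 0.14568432 0.016     ]
L low [665.4  35.6  16. ]
R low [664.2  89.8  16. ]
L up [665.   39.7  30. ]
R up [664.4  91.2  30. ]
apron R front [600.  105.5   6. ]
rack R end front bottom [671.5 107.7   6. ]
face top mid [663.2  74.4  44. ]
face R top [663.  109.4  44. ]
```

Call:
move_arm --rows '[{"dx": 12,"dy": -0.5,"dz": -15,"ax": 0,"ay": 0,"az": 0,"hand": 12},{"dx": 20,"dy": 0,"dz": -35,"ax": 0,"ay": 0,"az": 0,"hand": 12},{"dx": 20,"dy": 0,"dz": -46,"ax": 0,"ay": 0,"az": 0,"hand": 12},{"dx": 20,"dy": 0,"dz": -50,"ax": 0,"ay": 0,"az": 0,"hand": 12},{"dx": 20,"dy": 0,"dz": -50.5,"ax": 0,"ay": 0,"az": 0,"hand": 12}]'

```text
t: 13.15
ee_pos: [0.5201, 0.0554, 0.0168]
eef_rot: [0.0, -0.032, 0.999, 0.001]
force: [0.2, 0.6, -0.4]
gripper_width: 0.291
```

```bash
python3 - <<'E'
from h import *
st();f=grab('scene');c=f['img'][:,:,::-1]
print(proj(f,[.655,.0635,.023]),proj(f,[.63,.06,.023]))
cv2.imwrite('pics/s10.png',cv2.resize(c[150:260,180:330],None,fx=5,fy=5,interpolation=cv2.INTER_CUBIC))
E
```

```text
t 13.15 tcp [520.1  55.4  16.8] jaw yaw 93.7 [ 0.001  0.002 -1.   ] F [ 0.2  0.6 -0.4] M [-0.04  0.04 -0.01] grip 24.9 mm q [ 0.06 -0.07  1.99  0.    1.22 -1.58]
[231.90788821 213.03464665] [240.7540037  214.92077467]
```

View pics/s10.png

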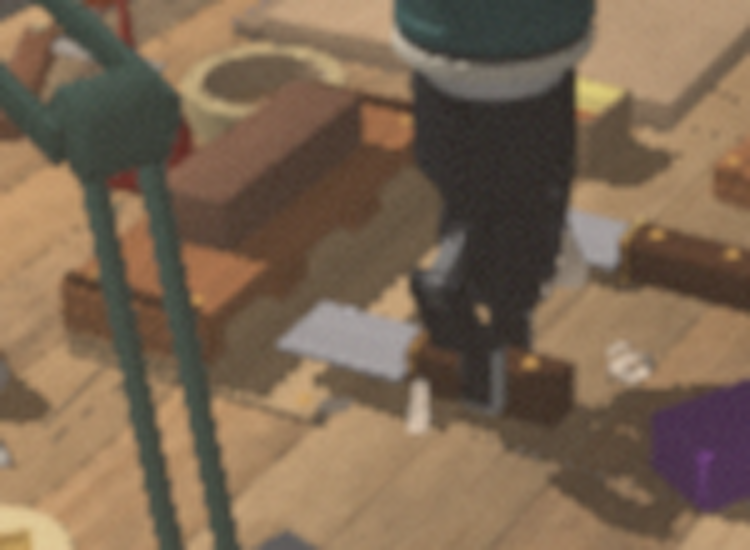

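```bash
python3 - <<'E'
from h import *
f=grab('scene');P=lambda x,y:(180+(x+.5)/5-.5,150+(y+.5)/5-.5)
for x,y in [(279,344),(325,302),(407,378)]: print(ray(f,*P(x,y),.0255)*1000)
# slot/rack: left end top front corner, bottom
for x,y,z in [(222,328,.044),(215,358,0),(65,288,.044)]: print('rack',ray(f,*P(x,y),z)*1000)
st()
E
```

```text
[630.26611782  83.04670205  25.5       ]
[632.29757379  38.81083633  25.5       ]
[558.06050908  77.94090288  25.5       ]
rack [645.65217218 107.58083788  44.        ]
rack [675.69322346  78.44071201   0.        ]
rack [737.90365131 115.44873107  44.        ]
t 13.25 tcp [520.3  55.4  17.1] jaw yaw 93.7 [ 0.001  0.002 -1.   ] F [-0.8  0.1 -0.9] M [-0.01  0.03 -0.04] grip 24.9 mm q [ 0.06 -0.07  1.99  0.    1.22 -1.58]
```

Call:
move_arm --rows '[{"dx": 10,"dy": 0.2,"dz": -1.5,"ax": 0,"ay": 0,"az": 0,"hand": 12},{"dx": 20,"dy": 0.8,"dz": -1.5,"ax": 0,"ay": 0,"az": 0,"hand": 12},{"dx": 28,"dy": 1.3,"dz": -1.5,"ax": 0,"ay": 0,"az": 0,"hand": 12},{"dx": 36,"dy": 1.8,"dz": -1.5,"ax": 0,"ay": 0,"az": 0,"hand": 12},{"dx": 44,"dy": 2.3,"dz": -1.5,"ax": 0,"ay": 0,"az": 0,"hand": 12},{"dx": 50,"dy": 2.7,"dz": -1.5,"ax": 0,"ay": 0,"az": 0,"hand": 12}]'

```text
t: 14.0
ee_pos: [0.5708, 0.0581, 0.0155]
eef_rot: [0.001, -0.032, 0.999, 0.001]
force: [-0.1, 0.5, -1.3]
gripper_width: 0.287
```

Call:
move_arm --rows '[{"dx": 9,"dy": 0.6,"dz": 0,"ax": 0,"ay": 0,"az": 0,"hand": 12},{"dx": 18,"dy": 1.2,"dz": 0,"ax": 0,"ay": 0,"az": 0,"hand": 12},{"dx": 26,"dy": 1.7,"dz": 0,"ax": 0,"ay": 0,"az": 0,"hand": 12},{"dx": 32,"dy": 2.1,"dz": 0,"ax": 0,"ay": 0,"az": 0,"hand": 12},{"dx": 36,"dy": 2.3,"dz": 0,"ax": 0,"ay": 0,"az": 0,"hand": 12},{"dx": 38,"dy": 2.4,"dz": 0,"ax": 0,"ay": 0,"az": 0,"hand": 12}]'

```text
t: 14.75
ee_pos: [0.609, 0.0605, 0.0155]
eef_rot: [0.0, -0.032, 0.999, 0.001]
force: [-0.4, 0.5, -0.8]
gripper_width: 0.288
```

Call:
move_arm --rows '[{"dx": 2,"dy": 0.1,"dz": -1,"ax": 0,"ay": 0,"az": 0,"hand": 12},{"dx": 4,"dy": 0.2,"dz": -2,"ax": 0,"ay": 0,"az": 0,"hand": 12},{"dx": 5,"dy": 0.3,"dz": -2,"ax": 0,"ay": 0,"az": 0,"hand": 12},{"dx": 6,"dy": 0.4,"dz": -2,"ax": 0,"ay": 0,"az": 0,"hand": 12}]'

```text
t: 15.25
ee_pos: [0.6139, 0.0608, 0.0133]
eef_rot: [-0.001, -0.032, 0.999, 0.001]
force: [-16.6, -1.3, 8.5]
gripper_width: 0.286
```

Call:
move_arm --rows '[{"dx": 0.5,"dy": 0,"dz": 0,"ax": 0,"ay": 0,"az": 0,"hand": 30},{"dx": 0.5,"dy": 0,"dz": 0,"ax": 0,"ay": 0,"az": 0,"hand": 50},{"dx": 0.5,"dy": 0,"dz": 0,"ax": 0,"ay": 0,"az": 0,"hand": 50},{"dx": 0,"dy": 0,"dz": 10,"ax": 0,"ay": 0,"az": 0,"hand": 60},{"dx": -20,"dy": 0,"dz": 50,"ax": 0,"ay": 0,"az": 0,"hand": 70},{"dx": -70,"dy": 0,"dz": 100,"ax": 0,"ay": 0,"az": 0,"hand": 70},{"dx": -120,"dy": -20,"dz": 140,"ax": 0,"ay": 0,"az": 0,"hand": 75},{"dx": -130,"dy": -60,"dz": 150,"ax": 0,"ay": 0,"az": 0,"hand": 75}]'

```text
t: 16.25
ee_pos: [0.4827, 0.0012, 0.1665]
eef_rot: [0.001, -0.033, 0.999, 0.001]
force: [0.7, 0.1, -0.7]
gripper_width: 0.879
```

```bash
python3 - <<'E'
from h import *
st();f=grab('wrist','w11.png');f=grab('scene','s11.png')
E
```

```text
t 16.25 tcp [482.7   1.2 166.5] jaw yaw 93.8 [ 0.002  0.002 -1.   ] F [ 0.7  0.1 -0.7] M [-0.02 -0.04 -0.04] grip 75.1 mm q [-0.05 -0.29  1.93  0.    1.5  -1.69]
```

View pics/w11.png

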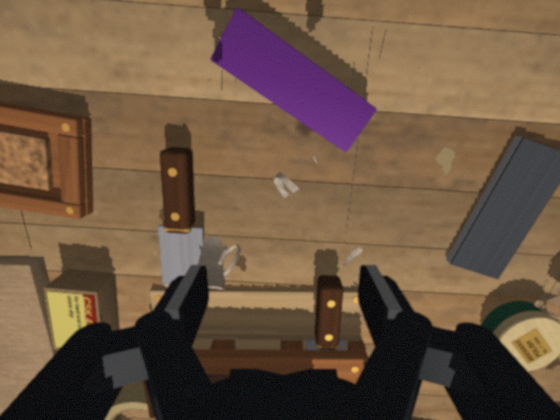

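View pics/s11.png

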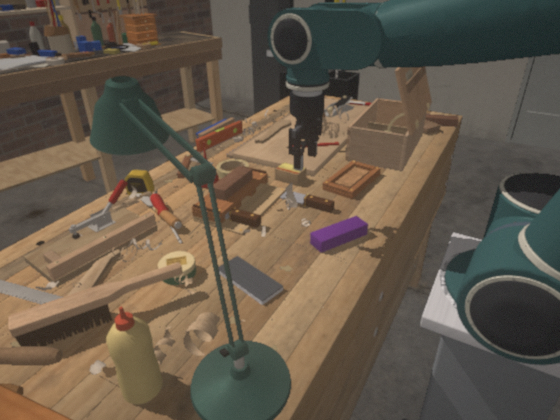

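```bash
python3 - <<'E'
from h import *
f=grab('wrist');c=f['img'][:,:,::-1]
cv2.imwrite('pics/w11c.png',cv2.resize(c[130:390,140:380],None,fx=2.3,fy=2.3,interpolation=cv2.INTER_CUBIC))
print('handle rear corners',ray(f,317,277,.034)*1000,ray(f,341,277,.034)*1000)
rectP(f,'r handle',[(163,149),(191,148),(193,230),(165,230)],.025)
rectP(f,'r blade',[(160,227),(203,227),(203,285),(162,287)],.016)
c2=lambda x,y:(40+x,y)
E
```

```text
handle rear corners [567.00610988  39.24342356  34.        ] [565.51322984  63.90330818  34.        ]
r handle c [ 486.3 -101.9]
    [ 446.9 -113.7] len 25.8 ang 95.5
    [444.4 -88. ] len 81.8 ang -0.6
    [526.1 -88.9] len 28.1 ang -86.5
    [ 527.8 -116.9] len 81.0 ang 177.7
r blade c [ 562.8 -104.3]
    [ 528.8 -125.4] len 44.4 ang 93.5
    [526.1 -81.1] len 69.5 ang -1.3
    [595.6 -82.7] len 45.7 ang -83.3
    [ 600.9 -128.1] len 72.1 ang 177.9
```

View pics/w11c.png

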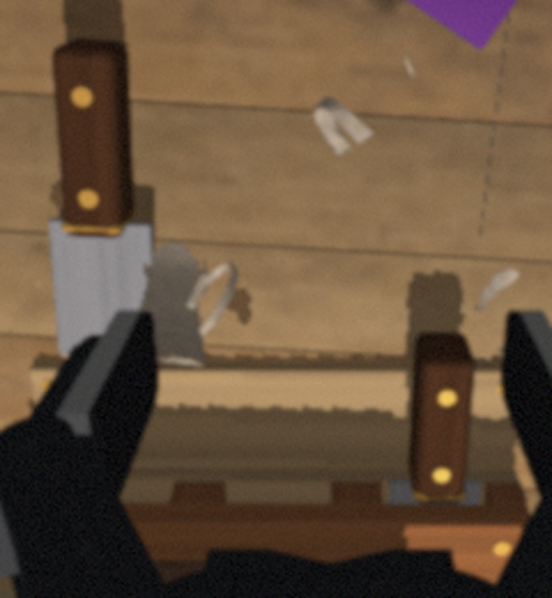

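```bash
python3 - <<'E'
from h import *
f=grab('wrist');c=f['img'][:,:,::-1]
cv2.imwrite('pics/w11d.png',cv2.resize(c[265:360,290:370],None,fx=6,fy=6,interpolation=cv2.INTER_CUBIC))
P=lambda x,y:(140+(x+.5)/2.3-.5,130+(y+.5)/2.3-.5)
for n,x,y,z in [('blade rear L',386,480,.022),('blade rear R',487,484,.022),('slot1 lip R',330,482,.016),('slot1 toplip',300,503,.030),('face top',280,515,.044),('handle rear top L',418,335,.032),('handle rear R',468,335,.032),('handle rear bottom',415,360,.01),('handle front',440,498,.034)]: print(n,(ray(f,*P(x,y),z)*1000).round(1))
E
```

```text
blade rear L [655.   39.2  22. ]
blade rear R [654.5  90.1  22. ]
slot1 lip R [663.3  11.6  16. ]
slot1 toplip [664.4  -3.2  30. ]
face top [658.8 -12.4  44. ]
handle rear top L [565.4  44.9  32. ]
handle rear R [564.1  67.3  32. ]
handle rear bottom [592.5  48.9  10. ]
handle front [653.6  64.4  34. ]
```

View pics/w11d.png

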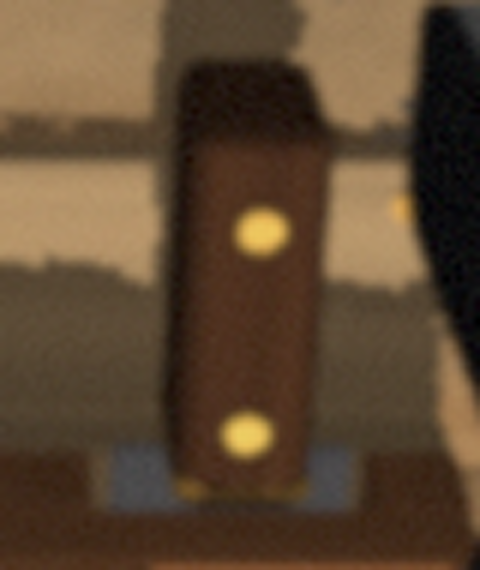

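Call:
move_arm --rows '[{"dx": 10,"dy": 25,"dz": -40,"ax": 0,"ay": 0,"az": 0,"hand": 30},{"dx": 30,"dy": 53,"dz": -80,"ax": 0,"ay": 0,"az": 0,"hand": 0},{"dx": 42,"dy": 55,"dz": -120,"ax": 0,"ay": 0,"az": 0,"hand": 0},{"dx": 47,"dy": 55,"dz": -146,"ax": 0,"ay": 0,"az": 0,"hand": 0},{"dx": 54,"dy": 55,"dz": -147,"ax": 0,"ay": 0,"az": 0,"hand": 0},{"dx": 62,"dy": 56,"dz": -147,"ax": 0,"ay": 0,"az": 0,"hand": 0},{"dx": 68,"dy": 56,"dz": -147,"ax": 0,"ay": 0,"az": 0,"hand": 0}]'

```text
t: 17.32
ee_pos: [0.5532, 0.0567, 0.0187]
eef_rot: [0.001, -0.031, 1.0, 0.001]
force: [-0.4, -0.2, 1.0]
gripper_width: 0.001
```

Call:
move_arm --rows '[{"dx": 3,"dy": 0.2,"dz": 0,"ax": 0,"ay": 0,"az": 0,"hand": 0},{"dx": 6,"dy": 0.4,"dz": 0,"ax": 0,"ay": 0,"az": 0,"hand": 0},{"dx": 9,"dy": 0.6,"dz": 0,"ax": 0,"ay": 0,"az": 0,"hand": 0}]'

```text
t: 17.7
ee_pos: [0.5623, 0.0572, 0.0189]
eef_rot: [0.001, -0.031, 1.0, 0.001]
force: [-0.0, -0.3, 0.0]
gripper_width: -0.001
```

Call:
move_arm --rows '[{"dx": 2,"dy": 0.1,"dz": 0,"ax": 0,"ay": 0,"az": 0,"hand": 0},{"dx": 4,"dy": 0.2,"dz": 0,"ax": 0,"ay": 0,"az": 0,"hand": 0},{"dx": 5,"dy": 0.3,"dz": 0,"ax": 0,"ay": 0,"az": 0,"hand": 0}]'

```text
t: 18.08
ee_pos: [0.5652, 0.0574, 0.0187]
eef_rot: [-0.002, -0.031, 1.0, 0.001]
force: [-30.4, -3.1, 21.0]
gripper_width: -0.005
```

Call:
move_arm --rows '[{"dx": -8,"dy": 0,"dz": 0,"ax": 0,"ay": 0,"az": 0,"hand": 0},{"dx": -30,"dy": 0,"dz": 25,"ax": 0,"ay": 0,"az": 0,"hand": 20},{"dx": -60,"dy": -30,"dz": 70,"ax": 0,"ay": 0,"az": 0,"hand": 60},{"dx": -80,"dy": -90,"dz": 110,"ax": 0,"ay": 0,"az": 0,"hand": 70},{"dx": -83,"dy": -140,"dz": 140,"ax": 0,"ay": 0,"az": -0.03,"hand": 75},{"dx": -83,"dy": -159,"dz": 145,"ax": 0,"ay": 0,"az": -0.06,"hand": 75},{"dx": -83,"dy": -159,"dz": 145,"ax": 0,"ay": 0,"az": -0.06,"hand": 75}]'

```text
t: 18.95
ee_pos: [0.4822, -0.1031, 0.1646]
eef_rot: [-0.001, -0.0, 1.0, 0.001]
force: [0.9, 1.0, -0.2]
gripper_width: 0.874
```

```bash
python3 - <<'E'
from h import *
st();f=grab('wrist','w12.png');f=grab('top','t12.png')
E
```

```text
t 18.95 tcp [ 482.2 -103.1  164.6] jaw yaw 90.0 [-0.002  0.001 -1.   ] F [ 0.9  1.  -0.2] M [-0.04  0.02 -0.  ] grip 74.6 mm q [-0.26 -0.26  1.91  0.    1.5  -1.83]
```

View pics/w12.png

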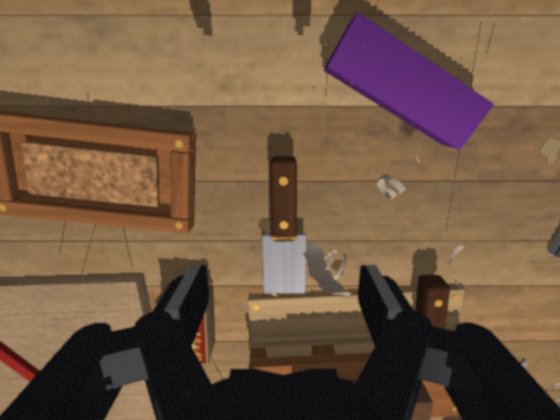

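```bash
python3 - <<'E'
from h import *
f=grab('wrist');c=f['img'][:,:,::-1]
cv2.imwrite('pics/w12c.png',cv2.resize(c[140:380,230:370],None,fx=2.5,fy=2.5,interpolation=cv2.INTER_CUBIC))
a=ray(f,283.2,181.5,.028);b=ray(f,283.8,225.3,.028);print(a,b,np.degrees(np.arctan2(b[1]-a[1],b[0]-a[0])))
rectP(f,'blade',[(262.5,236),(305,235),(306,293),(264,294)],.016)
E
```

```text
[ 0.46685849 -0.10044401  0.028     ] [ 0.51063357 -0.09976521  0.028     ] 0.8883870572815801
blade c [561.4 -98.9]
    [ 527.2 -121.6] len 43.8 ang 91.5
    [526.1 -77.8] len 69.4 ang 2.3
    [595.4 -75. ] len 46.3 ang -88.4
    [ 596.7 -121.3] len 69.5 ang -179.7
```

View pics/w12c.png

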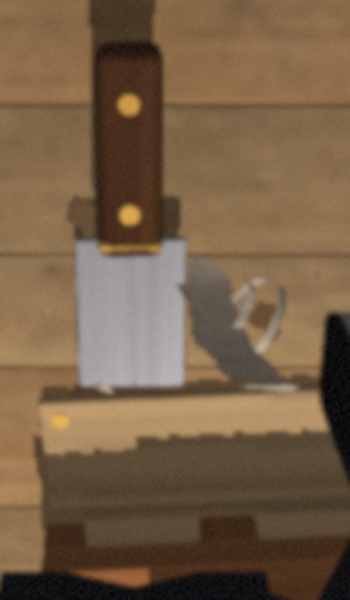

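```bash
python3 - <<'E'
from h import *
f=grab('wrist')
P=lambda x,y:(230+(x+.5)/2.5-.5,140+(y+.5)/2.5-.5)
for n,x,y,z in [('low L',84,520,.016),('low R',202,516,.016),('up L',85,546,.03),('up R',202,541,.03),('slot1 low L',255,515,.016),('slot1 up L',257,540,.03),('apron L',40,404,.006)]: print(n,(ray(f,*P(x,y),z)*1000).round(1))
E
```

```text
low L [ 670.  -122.8   16. ]
low R [667.7 -67.3  16. ]
up L [ 671.7 -121.6   30. ]
up R [668.9 -68.5  30. ]
slot1 low L [667.1 -42.4  16. ]
slot1 up L [668.3 -43.6  30. ]
apron L [ 613.  -142.6    6. ]
```

Call:
move_arm --rows '[{"dx": 3,"dy": 2,"dz": -55,"ax": 0,"ay": 0,"az": 0.015,"hand": 75},{"dx": 3,"dy": 2,"dz": -105,"ax": 0,"ay": 0,"az": 0.015,"hand": 70},{"dx": 3,"dy": 2,"dz": -140,"ax": 0,"ay": 0,"az": 0.015,"hand": 65},{"dx": 3,"dy": 2,"dz": -154,"ax": 0,"ay": 0,"az": 0.015,"hand": 60},{"dx": 3,"dy": 2,"dz": -160,"ax": 0,"ay": 0,"az": 0.015,"hand": 50},{"dx": 3,"dy": 2,"dz": -160,"ax": 0,"ay": 0,"az": 0.015,"hand": 45}]'

```text
t: 19.9
ee_pos: [0.4855, -0.0987, 0.0039]
eef_rot: [-0.002, -0.01, 1.0, 0.001]
force: [-0.5, -0.6, 0.7]
gripper_width: 0.53
```

Call:
move_arm --rows '[{"dx": 0,"dy": 0,"dz": 0,"ax": 0,"ay": 0,"az": 0,"hand": 12},{"dx": 0,"dy": 0,"dz": 0,"ax": 0,"ay": 0,"az": 0,"hand": 12},{"dx": 0,"dy": 0,"dz": 0,"ax": 0,"ay": 0,"az": 0,"hand": 12},{"dx": 0,"dy": 0,"dz": 0,"ax": 0,"ay": 0,"az": 0,"hand": 12},{"dx": 0,"dy": 0,"dz": 0,"ax": 0,"ay": 0,"az": 0,"hand": 12}]' --force 70

```text
t: 20.52
ee_pos: [0.4864, -0.0989, 0.0055]
eef_rot: [-0.001, -0.01, 1.0, 0.001]
force: [-1.0, -0.5, 6.9]
gripper_width: 0.291
```

Call:
move_arm --rows '[{"dx": 0,"dy": 0,"dz": 15,"ax": 0,"ay": 0,"az": 0,"hand": 12},{"dx": 0,"dy": -3,"dz": 40,"ax": 0,"ay": 0,"az": 0.02,"hand": 12},{"dx": 15,"dy": -5,"dz": 40,"ax": 0,"ay": 0,"az": 0.044,"hand": 12},{"dx": 35,"dy": -5.8,"dz": 25,"ax": 0,"ay": 0,"az": 0.044,"hand": 12},{"dx": 40,"dy": -5.7,"dz": 12,"ax": 0,"ay": 0,"az": 0.044,"hand": 12},{"dx": 40,"dy": -5.7,"dz": 9.5,"ax": 0,"ay": 0,"az": 0.044,"hand": 12},{"dx": 40,"dy": -5.7,"dz": 9.5,"ax": 0,"ay": 0,"az": 0.044,"hand": 12}]'

```text
t: 21.4
ee_pos: [0.526, -0.1046, 0.0148]
eef_rot: [-0.001, -0.032, 0.999, 0.001]
force: [0.0, 0.1, -2.1]
gripper_width: 0.29
```

```bash
python3 - <<'E'
from h import *
st();f=grab('wrist','w13.png');f=grab('top');c=f['img'][:,:,::-1]
g=grab('scene')
cv2.imwrite('pics/s13.png',cv2.resize(g['img'][130:260,200:370,::-1],None,fx=4.5,fy=4.5,interpolation=cv2.INTER_CUBIC))
E
```

```text
t 21.40 tcp [ 526.  -104.6   14.8] jaw yaw 93.6 [-0.002  0.001 -1.   ] F [ 0.   0.1 -2.1] M [-0.07 -0.    0.02] grip 24.8 mm q [-0.24 -0.04  1.96  0.    1.22 -1.88]
```

View pics/w13.png

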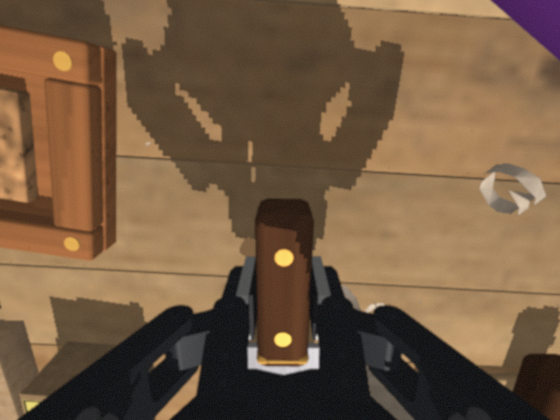

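View pics/s13.png

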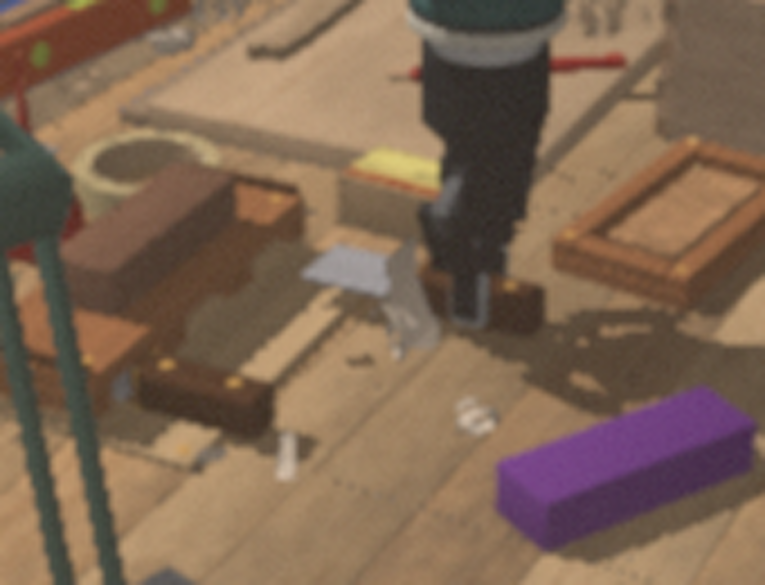

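Call:
move_arm --rows '[{"dx": 12,"dy": 0.8,"dz": 0,"ax": 0,"ay": 0,"az": 0,"hand": 12},{"dx": 24,"dy": 1.5,"dz": 0,"ax": 0,"ay": 0,"az": 0,"hand": 12},{"dx": 34,"dy": 2.1,"dz": 0,"ax": 0,"ay": 0,"az": 0,"hand": 12},{"dx": 42,"dy": 2.6,"dz": 0,"ax": 0,"ay": 0,"az": 0,"hand": 12},{"dx": 50,"dy": 3.1,"dz": 0,"ax": 0,"ay": 0,"az": 0,"hand": 12},{"dx": 56,"dy": 3.5,"dz": 0,"ax": 0,"ay": 0,"az": 0,"hand": 12}]'

```text
t: 22.3
ee_pos: [0.5829, -0.1012, 0.0154]
eef_rot: [-0.001, -0.032, 0.999, 0.001]
force: [-0.1, 0.3, -2.2]
gripper_width: 0.285
```

Call:
move_arm --rows '[{"dx": 8,"dy": 0.5,"dz": 0,"ax": 0,"ay": 0,"az": 0,"hand": 12},{"dx": 16,"dy": 1,"dz": 0,"ax": 0,"ay": 0,"az": 0,"hand": 12},{"dx": 24,"dy": 1.5,"dz": 0,"ax": 0,"ay": 0,"az": 0,"hand": 12},{"dx": 31,"dy": 1.9,"dz": 0,"ax": 0,"ay": 0,"az": 0,"hand": 12},{"dx": 36,"dy": 2.2,"dz": -1,"ax": 0,"ay": 0,"az": 0,"hand": 12},{"dx": 38,"dy": 2.4,"dz": -2,"ax": 0,"ay": 0,"az": 0,"hand": 12}]'

```text
t: 23.05
ee_pos: [0.6211, -0.0987, 0.0133]
eef_rot: [-0.001, -0.032, 0.999, 0.001]
force: [-0.3, -0.4, -1.9]
gripper_width: 0.292
```

Call:
move_arm --rows '[{"dx": 2,"dy": 0.1,"dz": -1,"ax": 0,"ay": 0,"az": 0,"hand": 12},{"dx": 4,"dy": 0.2,"dz": -2,"ax": 0,"ay": 0,"az": 0,"hand": 12},{"dx": 5,"dy": 0.3,"dz": -2,"ax": 0,"ay": 0,"az": 0,"hand": 12},{"dx": 6,"dy": 0.3,"dz": -2,"ax": 0,"ay": 0,"az": 0,"hand": 12}]'

```text
t: 23.55
ee_pos: [0.6249, -0.0986, 0.0115]
eef_rot: [-0.004, -0.032, 0.999, 0.001]
force: [-31.9, -0.3, 19.9]
gripper_width: 0.288
```

Call:
move_arm --rows '[{"dx": 0.5,"dy": 0,"dz": 0.5,"ax": 0,"ay": 0,"az": 0,"hand": 30},{"dx": 0.5,"dy": 0,"dz": 0.5,"ax": 0,"ay": 0,"az": 0,"hand": 50},{"dx": 0.5,"dy": 0,"dz": 0.5,"ax": 0,"ay": 0,"az": 0,"hand": 50},{"dx": 0,"dy": 0,"dz": 10,"ax": 0,"ay": 0,"az": 0,"hand": 60},{"dx": -20,"dy": 0,"dz": 50,"ax": 0,"ay": 0,"az": 0,"hand": 70},{"dx": -70,"dy": 30,"dz": 90,"ax": 0,"ay": 0,"az": 0,"hand": 70},{"dx": -120,"dy": 80,"dz": 130,"ax": 0,"ay": 0,"az": 0,"hand": 75},{"dx": -130,"dy": 100,"dz": 150,"ax": 0,"ay": 0,"az": 0,"hand": 75}]'

```text
t: 24.55
ee_pos: [0.4933, 0.0022, 0.1631]
eef_rot: [-0.003, -0.031, 1.0, 0.001]
force: [0.5, 0.5, -0.5]
gripper_width: 0.877
```

```bash
python3 - <<'E'
from h import *
st();f=grab('wrist','w14.png')
E
```

```text
t 24.55 tcp [493.3   2.2 163.1] jaw yaw 93.6 [-0.006  0.001 -1.   ] F [ 0.5  0.5 -0.5] M [ 0.   -0.02 -0.03] grip 74.9 mm q [-0.05 -0.26  1.91  0.    1.5  -1.68]
```

View pics/w14.png

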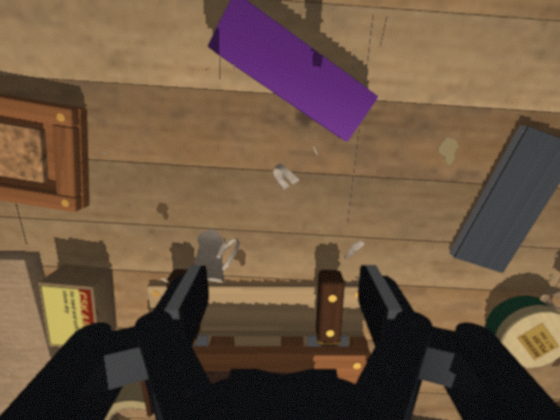

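Call:
move_arm --rows '[{"dx": 0,"dy": 45,"dz": 0,"ax": 0,"ay": 0,"az": -0.1,"hand": 85},{"dx": 0,"dy": 100,"dz": 0,"ax": 0,"ay": 0,"az": -0.2,"hand": 85},{"dx": 0,"dy": 155,"dz": 0,"ax": 0,"ay": 0,"az": -0.307,"hand": 85},{"dx": -3,"dy": 205,"dz": 0,"ax": 0,"ay": 0,"az": -0.307,"hand": 85},{"dx": -3,"dy": 232,"dz": 0,"ax": 0,"ay": 0,"az": -0.307,"hand": 85},{"dx": -3,"dy": 232,"dz": 0,"ax": 0,"ay": 0,"az": -0.307,"hand": 85}]'

```text
t: 25.35
ee_pos: [0.4895, 0.2386, 0.1685]
eef_rot: [-0.0, 0.12, 0.993, 0.001]
force: [-0.4, 0.1, 0.4]
gripper_width: 1.0
```

```bash
python3 - <<'E'
from h import *
st();f=grab('wrist','w15.png');f=grab('top','t15.png')
E
```

```text
t 25.35 tcp [489.5 238.6 168.5] jaw yaw 76.2 [-0.001  0.003 -1.   ] F [-0.4  0.1  0.4] M [-0.   -0.01  0.03] grip 85.4 mm q [ 0.41 -0.15  1.8   0.    1.48 -0.93]
```

View pics/w15.png

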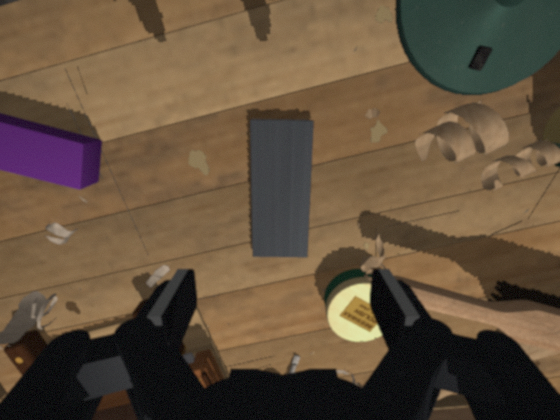

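View pics/t15.png

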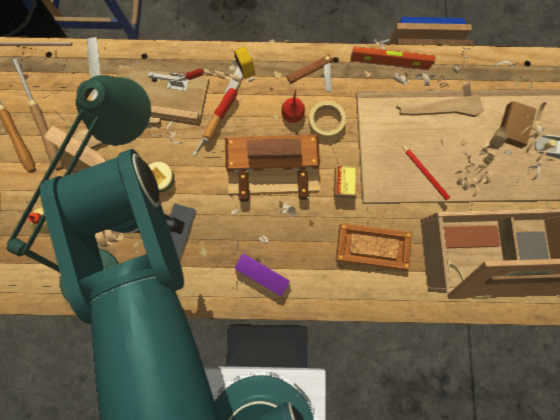

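```bash
python3 - <<'E'
from h import *
f=grab('wrist')
rectP(f,'plate',[(251,120),(313,120),(307,256),(253,257)],.012)
c=f['img'][:,:,::-1]
cv2.imwrite('pics/w15c.png',cv2.resize(c[100:270,230:330],None,fx=3.4,fy=3.4,interpolation=cv2.INTER_CUBIC))
g=grab('scene','s15.png')
E
```

```text
plate c [491.9 235.2]
    [415.9 225.3] len 58.2 ang 76.1
    [429.9 281.8] len 142.3 ang -14.8
    [567.5 245.5] len 58.8 ang -102.9
    [554.4 188.2] len 143.4 ang 165.0
```

View pics/w15c.png

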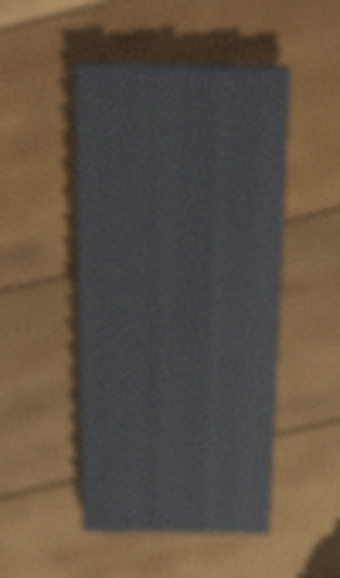

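View pics/s15.png

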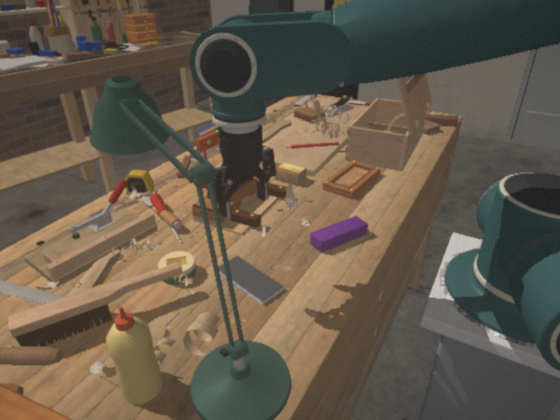

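Call:
move_arm --rows '[{"dx": 2,"dy": -3.5,"dz": -50,"ax": 0,"ay": 0,"az": -0.01,"hand": 85},{"dx": 2,"dy": -3.5,"dz": -100,"ax": 0,"ay": 0,"az": -0.01,"hand": 85},{"dx": 2,"dy": -3.5,"dz": -140,"ax": 0,"ay": 0,"az": -0.01,"hand": 85},{"dx": 2,"dy": -3.5,"dz": -160,"ax": 0,"ay": 0,"az": -0.01,"hand": 85},{"dx": 2,"dy": -3.5,"dz": -168,"ax": 0,"ay": 0,"az": -0.01,"hand": 85},{"dx": 2,"dy": -3.5,"dz": -168,"ax": 0,"ay": 0,"az": -0.01,"hand": 85}]'

```text
t: 26.3
ee_pos: [0.4924, 0.2329, 0.0012]
eef_rot: [0.0, 0.127, 0.992, 0.001]
force: [0.2, 0.1, 0.2]
gripper_width: 0.995
```

```bash
python3 - <<'E'
from h import *
st();f=grab('wrist','w16.png')
E
```

```text
t 26.30 tcp [492.4 232.9   1.2] jaw yaw 75.4 [ 0.     0.003 -1.   ] F [0.2 0.1 0.2] M [-0.01  0.05 -0.02] grip 85.0 mm q [ 0.39 -0.    1.96  0.    1.19 -0.92]
```

View pics/w16.png

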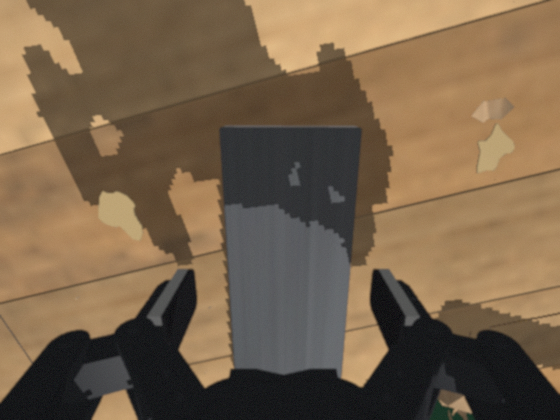

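Call:
move_arm --rows '[{"dx": 0,"dy": 1.5,"dz": -2,"ax": 0,"ay": 0,"az": 0,"hand": 80},{"dx": 0,"dy": 1.5,"dz": -2,"ax": 0,"ay": 0,"az": 0,"hand": 70},{"dx": 0,"dy": 1.5,"dz": -2,"ax": 0,"ay": 0,"az": 0,"hand": 50},{"dx": 0,"dy": 1.5,"dz": -2,"ax": 0,"ay": 0,"az": 0,"hand": 50},{"dx": 0,"dy": 1.5,"dz": -2,"ax": 0,"ay": 0,"az": 0,"hand": 50},{"dx": 0,"dy": 1.5,"dz": -2,"ax": 0,"ay": 0,"az": 0,"hand": 50}]' --force 60

```text
t: 27.1
ee_pos: [0.4929, 0.2347, 0.0006]
eef_rot: [0.001, 0.127, 0.992, 0.002]
force: [-2.8, -0.7, 8.1]
gripper_width: 0.679
```

```bash
python3 - <<'E'
from h import *
st();f=grab('wrist','w17.png')
E
```

```text
t 27.10 tcp [492.9 234.7   0.6] jaw yaw 75.5 [ 0.002  0.003 -1.   ] F [-2.8 -0.7  8.1] M [-0.27  0.45 -0.03] grip 58.0 mm q [ 0.4  -0.    1.95  0.    1.19 -0.92]
```

View pics/w17.png

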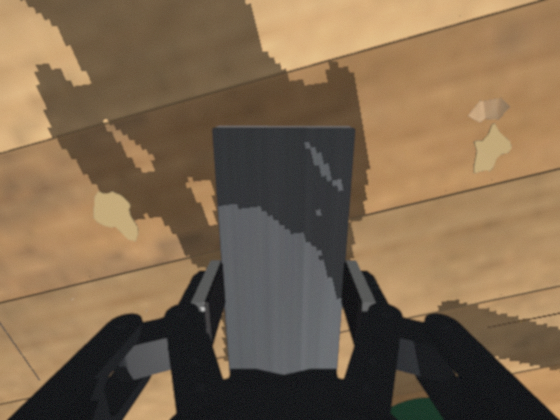

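```bash
python3 - <<'E'
from h import *
o=monitor.get_obs();f=grab('wrist')
a=ray(f,213,127,.012)*1000;b=ray(f,354,127,.012)*1000
m=(a+b)/2;d=b-a;print(a,b,np.hypot(*d[:2]),np.degrees(np.arctan2(d[1],d[0])))
th=np.arctan2(d[1],d[0])-np.pi/2; L=np.array([np.cos(th),np.sin(th)])
c=m[:2]+72*L;print('centre',c,'minus tcp',c-o['ee_pos'][:2]*1000,'along L',(c-o['ee_pos'][:2]*1000)@L)
E
```

```text
[414.4081717  225.49614013  12.        ] [429.18885111 282.21001765  12.        ] 58.60829623257045 75.39260118724879
centre [491.47122745 235.69508785] minus tcp [-1.43597202  0.96149743] along L -1.6320407257123228
```

Call:
move_arm --rows '[{"dx": 0,"dy": 0,"dz": 10,"ax": 0,"ay": 0,"az": 0,"hand": 50},{"dx": 0,"dy": 0,"dz": 40,"ax": 0,"ay": 0,"az": 0,"hand": 50},{"dx": 0,"dy": 0,"dz": 80,"ax": 0,"ay": 0,"az": 0,"hand": 50},{"dx": 0,"dy": -10,"dz": 120,"ax": 0,"ay": 0,"az": 0,"hand": 50},{"dx": 0,"dy": -50,"dz": 150,"ax": 0,"ay": 0,"az": -0.15,"hand": 50},{"dx": 0,"dy": -100,"dz": 165,"ax": 0,"ay": 0,"az": -0.3,"hand": 50},{"dx": 0,"dy": -150,"dz": 170,"ax": 0,"ay": 0,"az": -0.45,"hand": 50},{"dx": 0,"dy": -200,"dz": 170,"ax": 0,"ay": 0,"az": -0.6,"hand": 50}]'

```text
t: 28.2
ee_pos: [0.4928, 0.0333, 0.1719]
eef_rot: [0.002, 0.416, 0.909, 0.002]
force: [1.1, 0.3, -1.7]
gripper_width: 0.68
```

```bash
python3 - <<'E'
from h import *
st();f=grab('wrist','w18.png')
E
```

```text
t 28.20 tcp [492.8  33.3 171.9] jaw yaw 40.8 [ 0.005  0.002 -1.   ] F [ 1.1  0.3 -1.7] M [ 0.02 -0.05 -0.  ] grip 58.0 mm q [ 0.01 -0.27  1.9   0.    1.5  -0.7 ]
```

View pics/w18.png

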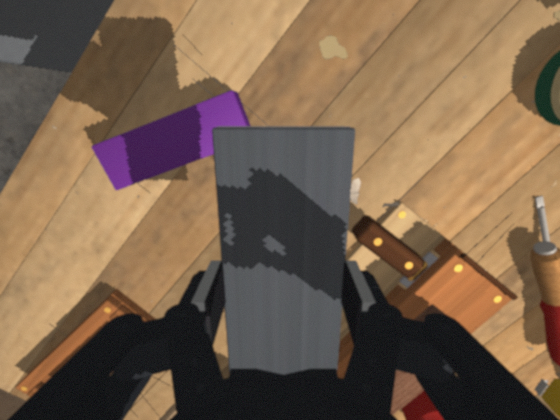

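Call:
move_arm --rows '[{"dx": 0,"dy": -50,"dz": -5,"ax": 0,"ay": 0,"az": -0.15,"hand": 50},{"dx": 0,"dy": -110,"dz": -10,"ax": 0,"ay": 0,"az": -0.3,"hand": 50},{"dx": -5,"dy": -170,"dz": -20,"ax": 0,"ay": 0,"az": -0.45,"hand": 50},{"dx": -15,"dy": -230,"dz": -40,"ax": 0,"ay": 0,"az": -0.6,"hand": 50},{"dx": -25,"dy": -280,"dz": -60,"ax": 0,"ay": 0,"az": -0.75,"hand": 50},{"dx": -29,"dy": -310,"dz": -70,"ax": 0,"ay": 0,"az": -0.82,"hand": 50},{"dx": -29,"dy": -320,"dz": -70,"ax": 0,"ay": 0,"az": -0.82,"hand": 50},{"dx": -29,"dy": -320,"dz": -70,"ax": 0,"ay": 0,"az": -0.82,"hand": 50}]'

```text
t: 29.25
ee_pos: [0.4639, -0.291, 0.1021]
eef_rot: [0.002, 0.747, 0.665, -0.0]
force: [-0.4, 0.8, -2.0]
gripper_width: 0.677
```

```bash
python3 - <<'E'
from h import *
st();f=grab('wrist','w19.png')
E
```

```text
t 29.25 tcp [ 463.9 -291.   102.1] jaw yaw -6.7 [ 0.003 -0.004 -1.   ] F [-0.4  0.8 -2. ] M [-0.03  0.01 -0.04] grip 57.8 mm q [-0.61 -0.1   1.87 -0.    1.37 -0.49]
```

View pics/w19.png

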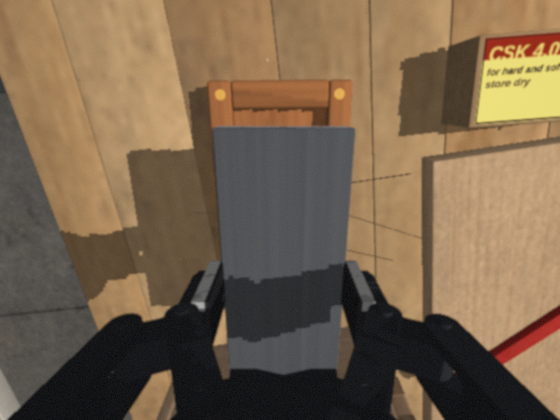

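```bash
python3 - <<'E'
from h import *
o=monitor.get_obs();f=grab('wrist');c=f['img'][:,:,::-1]
cv2.imwrite('pics/w19c.png',cv2.resize(c[65:165,190:370],None,fx=4.4,fy=4.4,interpolation=cv2.INTER_CUBIC))
rectP(f,'outer end',[(209,82),(352,80)],.024)
rectP(f,'screws',[(220,94.5),(340,93.5)],.024)
t=o['ee_pos'][2]
rectP(f,'plate end z',[(214,127),(355,127)],t-.0006+.012)
E
```

```text
outer end c [ 474.6 -193.1]
    [ 427.2 -188.1] len 95.3 ang -5.9
    [ 522. -198.] len 95.3 ang 174.1
screws c [ 473.3 -201.1]
    [ 433.  -196.7] len 81.0 ang -6.3
    [ 513.5 -205.5] len 81.0 ang 173.7
plate end z c [ 473.8 -216.6]
    [ 444.8 -213.1] len 58.5 ang -6.7
    [ 502.9 -220. ] len 58.5 ang 173.3
```

View pics/w19c.png

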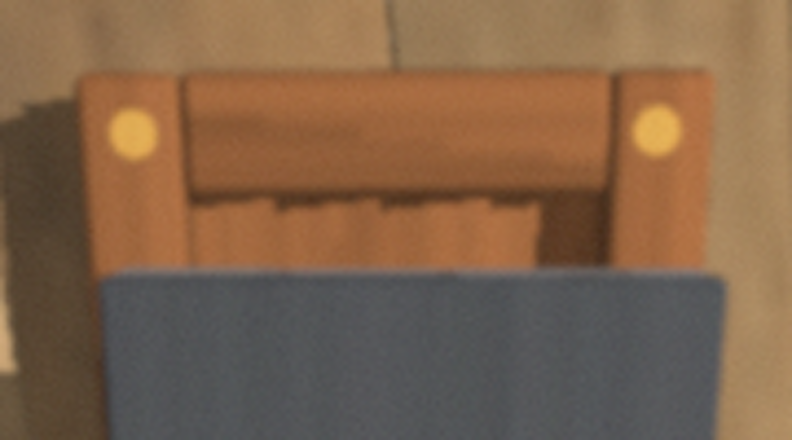

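```bash
python3 - <<'E'
from h import *
f=grab('wrist');P=lambda x,y:(190+(x+.5)/4.4-.5,65+(y+.5)/4.4-.5)
rectP(f,'recess end',[P(190,192),P(607,190)],.024)
rectP(f,'recess sides lower',[P(189,262),P(612,262)],.024)
rectP(f,'outer sides',[P(95,262),P(706,262)],.024)
st()
E
```

```text
recess end c [ 472.4 -209.8]
    [ 440.1 -206.1] len 64.9 ang -6.4
    [ 504.6 -213.4] len 64.9 ang 173.6
recess sides lower c [ 471.4 -220.4]
    [ 438.2 -216.5] len 66.9 ang -6.7
    [ 504.6 -224.3] len 66.9 ang 173.3
outer sides c [ 471.5 -220.4]
    [ 423.5 -214.8] len 96.6 ang -6.7
    [ 519.4 -226. ] len 96.6 ang 173.3
t 29.40 tcp [ 464.1 -290.2  102.2] jaw yaw -6.6 [ 0.004 -0.004 -1.   ] F [ 1.  -0.9 -2. ] M [ 0.03 -0.    0.01] grip 57.6 mm q [-0.6  -0.1   1.87 -0.    1.37 -0.49]
```

Call:
move_arm --rows '[{"dx": -1,"dy": 2.5,"dz": -20,"ax": 0,"ay": 0,"az": 0,"hand": 50},{"dx": -1,"dy": 2.5,"dz": -45,"ax": 0,"ay": 0,"az": 0,"hand": 50},{"dx": -1,"dy": 2.5,"dz": -62,"ax": 0,"ay": 0,"az": 0,"hand": 50},{"dx": -1,"dy": 2.5,"dz": -69,"ax": 0,"ay": 0,"az": 0,"hand": 50},{"dx": -1,"dy": 2.5,"dz": -70,"ax": 0,"ay": 0,"az": 0,"hand": 50}]'

```text
t: 30.02
ee_pos: [0.4631, -0.2875, 0.0319]
eef_rot: [0.002, 0.747, 0.665, -0.0]
force: [0.1, -0.2, -1.6]
gripper_width: 0.677
```

```bash
python3 - <<'E'
from h import *
st();f=grab('wrist');c=f['img'][:,:,::-1]
cv2.imwrite('pics/w20.png',cv2.resize(c[65:265,170:390],None,fx=3.5,fy=3,interpolation=cv2.INTER_CUBIC))
E
```

```text
t 30.02 tcp [ 463.1 -287.5   31.9] jaw yaw -6.6 [ 0.003 -0.004 -1.   ] F [ 0.1 -0.2 -1.6] M [ 0.05 -0.   -0.  ] grip 57.8 mm q [-0.6  -0.04  1.94 -0.    1.24 -0.49]
```

View pics/w20.png

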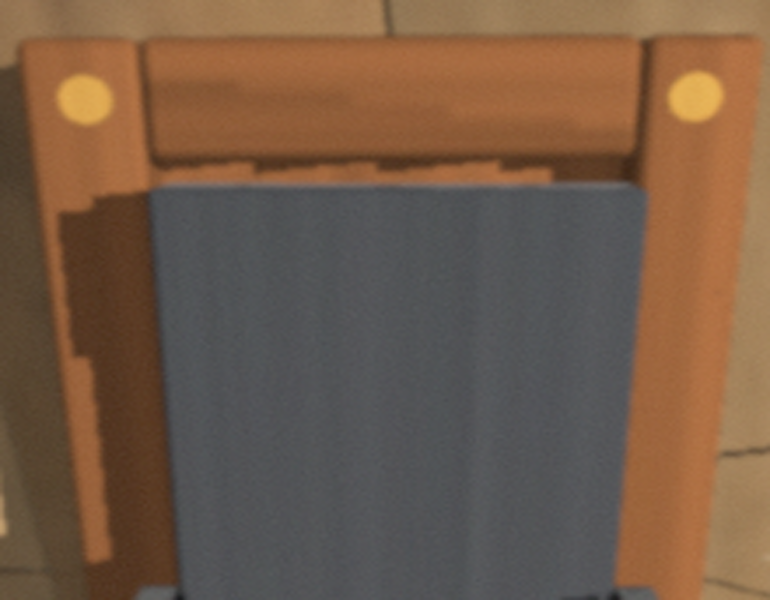

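```bash
python3 - <<'E'
from h import *
f=grab('wrist');P=lambda x,y:(170+(x+.5)/3.5-.5,65+(y+.5)/3-.5)
rectP(f,'plate end',[P(151,187),P(646,187)],.0433)
rectP(f,'recess end',[P(152,157),P(636,155)],.024)
rectP(f,'outer sides',[P(36,187),P(748,187)],.024)
rectP(f,'outer sides2',[P(88,560),P(705,560)],.024)
rectP(f,'plate sides2',[P(181,560),P(619,560)],.0433)
rectP(f,'screws',[P(85,99),P(696,97)],.024)
E
```

```text
plate end c [ 472.6 -213.7]
    [ 443.4 -210.3] len 58.9 ang -6.7
    [ 501.9 -217.2] len 58.9 ang 173.3
recess end c [ 472.5 -210.3]
    [ 440.1 -206.7] len 65.3 ang -6.4
    [ 505. -214.] len 65.3 ang 173.6
outer sides c [ 471.7 -215. ]
    [ 423.5 -209.3] len 97.1 ang -6.7
    [ 520.  -220.6] len 97.1 ang 173.3
outer sides2 c [ 464.7 -280.5]
    [ 416.8 -274.8] len 96.4 ang -6.8
    [ 512.6 -286.2] len 96.4 ang 173.2
plate sides2 c [ 466.2 -270.8]
    [ 436.5 -267.3] len 59.7 ang -6.8
    [ 495.8 -274.4] len 59.7 ang 173.2
screws c [ 473.1 -201.7]
    [ 432.9 -197.2] len 80.9 ang -6.5
    [ 513.3 -206.3] len 80.9 ang 173.5
```

Call:
move_arm --rows '[{"dx": -0.6,"dy": -0.3,"dz": -2,"ax": 0,"ay": 0,"az": 0.003,"hand": 50},{"dx": -0.6,"dy": -0.3,"dz": -4,"ax": 0,"ay": 0,"az": 0.003,"hand": 50},{"dx": -0.6,"dy": -0.3,"dz": -6,"ax": 0,"ay": 0,"az": 0.003,"hand": 50},{"dx": -0.6,"dy": -0.3,"dz": -8,"ax": 0,"ay": 0,"az": 0.003,"hand": 50},{"dx": -0.6,"dy": -0.3,"dz": -9,"ax": 0,"ay": 0,"az": 0.003,"hand": 50}]'

```text
t: 30.75
ee_pos: [0.4627, -0.2881, 0.0235]
eef_rot: [0.003, 0.746, 0.666, 0.0]
force: [0.3, 0.3, -1.2]
gripper_width: 0.681
```

Call:
move_arm --rows '[{"dx": 0,"dy": 0,"dz": -1,"ax": 0,"ay": 0,"az": 0,"hand": 50},{"dx": 0,"dy": 0,"dz": -2,"ax": 0,"ay": 0,"az": 0,"hand": 50},{"dx": 0,"dy": 0,"dz": -3,"ax": 0,"ay": 0,"az": 0,"hand": 50},{"dx": 0,"dy": 0,"dz": -3,"ax": 0,"ay": 0,"az": 0,"hand": 50}]'

```text
t: 31.25
ee_pos: [0.4627, -0.2881, 0.0205]
eef_rot: [0.003, 0.746, 0.666, 0.0]
force: [-0.6, 0.3, -1.8]
gripper_width: 0.677
```

```bash
python3 - <<'E'
from h import *
st();f=grab('wrist','w21f.png');c=f['img'][:,:,::-1]
cv2.imwrite('pics/w21.png',cv2.resize(c[65:265,170:390],None,fx=3.5,fy=3,interpolation=cv2.INTER_CUBIC))
E
```

```text
t 31.25 tcp [ 462.7 -288.1   20.5] jaw yaw -6.5 [ 0.004 -0.004 -1.   ] F [-0.6  0.3 -1.8] M [-0.01 -0.01 -0.01] grip 57.8 mm q [-0.6  -0.03  1.95 -0.    1.22 -0.49]
```

View pics/w21f.png

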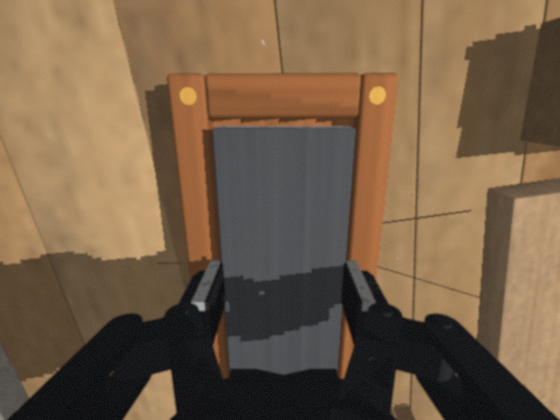

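Call:
move_arm --rows '[{"dx": 0,"dy": 0,"dz": -0.7,"ax": 0,"ay": 0,"az": 0,"hand": 50},{"dx": 0,"dy": 0,"dz": -1.4,"ax": 0,"ay": 0,"az": 0,"hand": 50},{"dx": 0,"dy": 0,"dz": -1.4,"ax": 0,"ay": 0,"az": 0,"hand": 50}]'

```text
t: 31.68
ee_pos: [0.4628, -0.2882, 0.0196]
eef_rot: [0.003, 0.746, 0.666, 0.0]
force: [-2.6, 1.5, 5.4]
gripper_width: 0.677
```

Call:
move_arm --rows '[{"dx": 0,"dy": 0,"dz": 0,"ax": 0,"ay": 0,"az": 0,"hand": 66},{"dx": 0,"dy": 0,"dz": 0,"ax": 0,"ay": 0,"az": 0,"hand": 76},{"dx": 0,"dy": 0,"dz": 0,"ax": 0,"ay": 0,"az": 0,"hand": 76},{"dx": 0,"dy": 0,"dz": 10,"ax": 0,"ay": 0,"az": 0,"hand": 80},{"dx": 0,"dy": 0,"dz": 40,"ax": 0,"ay": 0,"az": 0,"hand": 80},{"dx": 0,"dy": 0,"dz": 80,"ax": 0,"ay": 0,"az": 0,"hand": 40},{"dx": 0,"dy": 0,"dz": 110,"ax": 0,"ay": 0,"az": 0,"hand": 0},{"dx": 0,"dy": 0,"dz": 110,"ax": 0,"ay": 0,"az": 0,"hand": 0}]'

```text
t: 32.67
ee_pos: [0.4637, -0.2888, 0.1329]
eef_rot: [0.005, 0.746, 0.666, 0.001]
force: [-0.1, -0.3, -0.4]
gripper_width: 0.301
```

```bash
python3 - <<'E'
from h import *
st();f=grab('wrist','w22f.png')
E
```

```text
t 32.67 tcp [ 463.7 -288.8  132.9] jaw yaw -6.5 [ 0.008 -0.007 -1.   ] F [-0.1 -0.3 -0.4] M [-0.    0.01 -0.  ] grip 25.7 mm q [-0.6  -0.13  1.85 -0.    1.41 -0.49]
```

View pics/w22f.png

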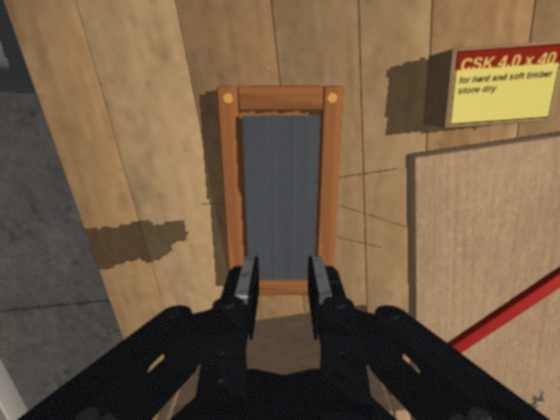

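Call:
move_arm --rows '[{"dx": 0,"dy": 3,"dz": -30,"ax": 0,"ay": 0,"az": 0,"hand": 0},{"dx": 0,"dy": 3,"dz": -60,"ax": 0,"ay": 0,"az": 0,"hand": 0},{"dx": 0,"dy": 3,"dz": -80,"ax": 0,"ay": 0,"az": 0,"hand": 0},{"dx": 0,"dy": 3,"dz": -94,"ax": 0,"ay": 0,"az": 0,"hand": 0},{"dx": 0,"dy": 3,"dz": -98,"ax": 0,"ay": 0,"az": 0,"hand": 0},{"dx": 0,"dy": 3,"dz": -98,"ax": 0,"ay": 0,"az": 0,"hand": 0}]'

```text
t: 33.48
ee_pos: [0.4634, -0.2856, 0.0334]
eef_rot: [0.004, 0.746, 0.666, 0.0]
force: [-0.9, -0.3, -0.3]
gripper_width: -0.001
```

Call:
move_arm --rows '[{"dx": 0,"dy": 0,"dz": -1.5,"ax": 0,"ay": 0,"az": 0,"hand": 0},{"dx": 0,"dy": 0,"dz": -3,"ax": 0,"ay": 0,"az": 0,"hand": 0},{"dx": 0,"dy": 0,"dz": -4.5,"ax": 0,"ay": 0,"az": 0,"hand": 0}]'

```text
t: 33.85
ee_pos: [0.4637, -0.2858, 0.0294]
eef_rot: [0.005, 0.746, 0.666, 0.001]
force: [-0.3, 0.2, 3.6]
gripper_width: -0.001
```

Call:
move_arm --rows '[{"dx": 0,"dy": 0,"dz": -1.5,"ax": 0,"ay": 0,"az": 0,"hand": 0},{"dx": 0,"dy": 0,"dz": -3,"ax": 0,"ay": 0,"az": 0,"hand": 0},{"dx": 0,"dy": 0,"dz": -4,"ax": 0,"ay": 0,"az": 0,"hand": 0}]'

```text
t: 34.22
ee_pos: [0.4637, -0.2858, 0.0254]
eef_rot: [0.005, 0.746, 0.666, 0.001]
force: [-0.3, 0.9, 3.9]
gripper_width: 0.001
```

Call:
move_arm --rows '[{"dx": 0,"dy": 0,"dz": -1,"ax": 0,"ay": 0,"az": 0,"hand": 0},{"dx": 0,"dy": 0,"dz": -2,"ax": 0,"ay": 0,"az": 0,"hand": 0},{"dx": 0,"dy": 0,"dz": -3,"ax": 0,"ay": 0,"az": 0,"hand": 0}]'

```text
t: 34.6
ee_pos: [0.4639, -0.2859, 0.0239]
eef_rot: [0.005, 0.746, 0.666, 0.001]
force: [-13.2, 9.4, 33.4]
gripper_width: -0.0
```

Call:
move_arm --rows '[{"dx": 0,"dy": 0,"dz": 5,"ax": 0,"ay": 0,"az": 0,"hand": 0},{"dx": 0,"dy": 0,"dz": 40,"ax": 0,"ay": 0,"az": 0,"hand": 0},{"dx": 0,"dy": 0,"dz": 90,"ax": 0,"ay": 0,"az": 0,"hand": 0},{"dx": 0,"dy": 0,"dz": 120,"ax": 0,"ay": 0,"az": 0,"hand": 0},{"dx": 0,"dy": 0,"dz": 120,"ax": 0,"ay": 0,"az": 0,"hand": 0}]'

```text
t: 35.22
ee_pos: [0.4646, -0.2864, 0.1463]
eef_rot: [0.007, 0.746, 0.666, 0.001]
force: [0.9, -0.0, -0.5]
gripper_width: 0.001
```

```bash
python3 - <<'E'
from h import *
st();f=grab('wrist','w23f.png');c=f['img'][:,:,::-1]
cv2.imwrite('pics/w23.png',cv2.resize(c[70:320,200:370],None,fx=2.4*1.3,fy=2.4,interpolation=cv2.INTER_CUBIC))
grab('scene','s23.png');grab('top','t23.png')
E
```

```text
t 35.23 tcp [ 464.6 -286.4  146.3] jaw yaw -6.5 [ 0.01  -0.009 -1.   ] F [ 0.9 -0.  -0.5] M [-0.01  0.03 -0.03] grip 0.1 mm q [-0.6  -0.14  1.83 -0.    1.43 -0.49]
```

View pics/w23.png

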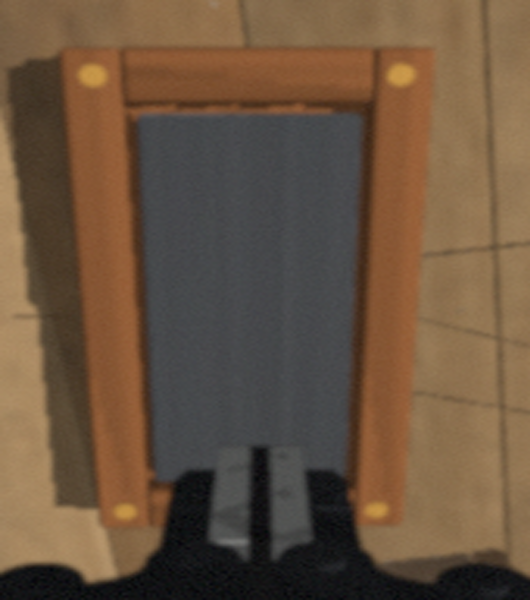

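View pics/t23.png

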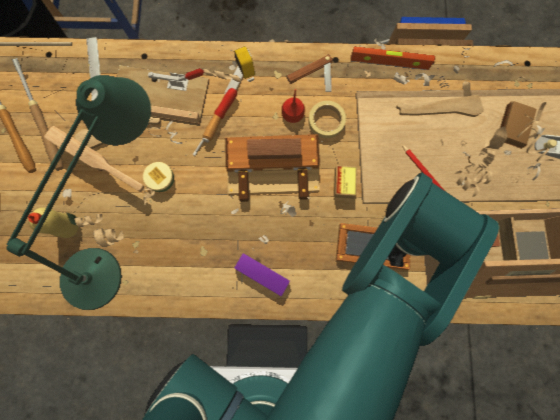

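View pics/s23.png

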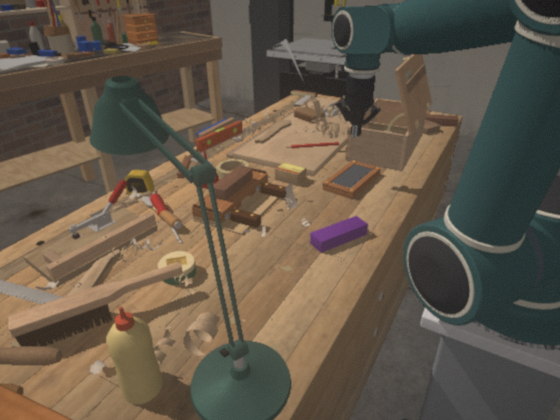

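```bash
python3 - <<'E'
from h import *
f=grab('top');c=f['img'][:,:,::-1]
cv2.imwrite('pics/t23c.png',cv2.resize(c[125:210,215:330],None,fx=6.5,fy=6.5,interpolation=cv2.INTER_CUBIC))
E
```

```text
(no output)
```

View pics/t23c.png

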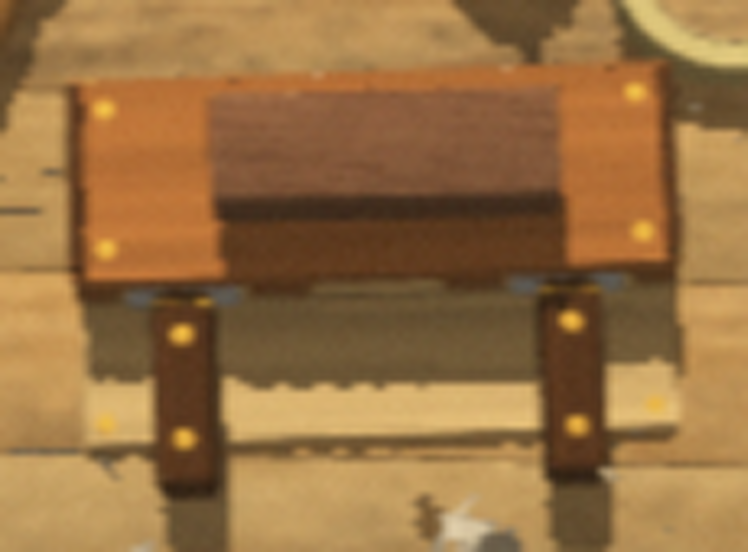

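```bash
python3 - <<'E'
from h import *
f=grab('top');P=lambda x,y:(215+(x+.5)/6.5-.5,125+(y+.5)/6.5-.5)
for n,a,h in [('L',(187,440),(187,490)),('R',(575,425),(575,476))]:
    A=ray(f,*P(*a),.006)*1000;print(n,'apron front',A.round(1))
    for z in (.006,.034): print('  rear at z',z,(ray(f,*P(*h),z)*1000).round(1), 'overhang',(A-ray(f,*P(*h),z)*1000)[0].round(1))
    print(' handle front z.034',ray(f,*P(h[0],300 if n=='L' else 288),.034)*1000)
E
python3 -c "
import cv2;c=cv2.imread('pics/t23.png')
cv2.imwrite('pics/t23d.png',cv2.resize(c[140:205,225:330],None,fx=7,fy=9,interpolation=cv2.INTER_NEAREST))"
```

```text
L apron front [603.   60.9   6. ]
  rear at z 0.006 [581.7  60.2   6. ] overhang 21.3
  rear at z 0.034 [575.9  57.8  34. ] overhang 27.1
 handle front z.034 [655.64406006  60.59959391  34.        ]
R apron front [ 612.7 -101.1    6. ]
  rear at z 0.006 [ 590.9 -101.3    6. ] overhang 21.8
  rear at z 0.034 [584.9 -99.3  34. ] overhang 27.8
 handle front z.034 [663.96893735 -98.85697104  34.        ]
```

View pics/t23d.png

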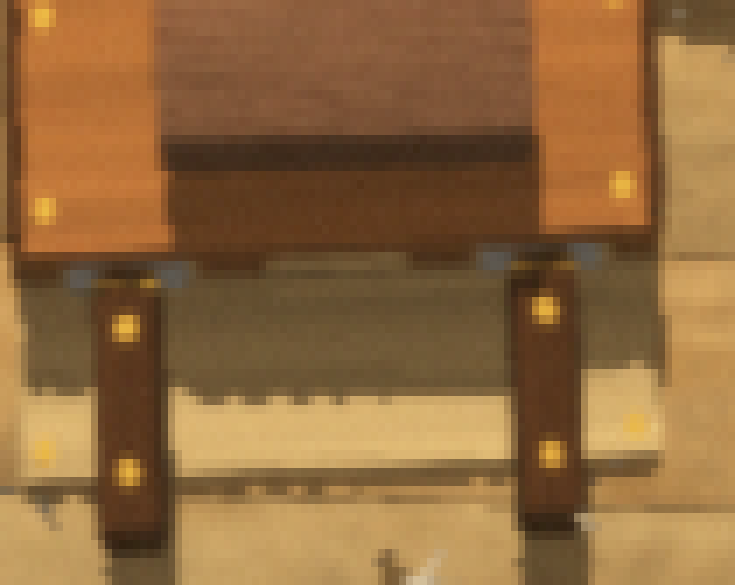

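```bash
python3 - <<'E'
from h import *
print(workorder.sign_off());st()
E
```

```text
the job is handed in; nothing more can be done
None
the job is handed in; nothing more can be done
```

The kit is put away and the job is handed in, finished at about 35 s of the 208 s allowed. No verdict was reported.

- **Block:** The dark hardwood block was lifted out of the tray and laid flat on top of the rack. The purple look-alike, wax tin and screw box were left alone.
- **Plate:** The plate is in the tray and was pressed until the bed bottomed. The fingertips stopped at 23.9 mm with 33 N, against a rim height of 24 mm. The wrist view shows it evenly seated.
- **Scrapers:** Only two were on the bench, now in the two outer slots.
  - Both handles stopped firmly on the rack face, about 17 N for the left slot and 32 N for the right. For the left one, a push on its rear end at about 30 N found no further travel.
  - In the last top view both handles stand 21–27 mm out past the apron, depending on the height assumed for that edge, against 24 mm expected. They match each other within about 0.7 mm.
- **Disagreement:** One wrist view of the left scraper suggested a gap of up to 5 mm at the rack face. The push test and the top view did not bear that out. The right scraper had no separate push test.

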